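# Unstack the lidded seasoning pots into their holders

### The job

Set up the chef's station: take the two stacks of lidded porcelain pots apart from the top and put each of the five pots into its own dark-wood holder, the one whose shape and size match the pot. Keep every pot upright; at the end each must stand flat on the floor of its holder, let go.

Things in the scene. Friction and masses are not known exactly. Their poses are not given: they have to be found in the camera images.
- big_square_mid (a point): centre, half-way up (25 mm above its underside), of the large square pot: a loose upright white porcelain pot with a flat closed light-wood lid (its top 11 mm, flush with the sides), 68 x 68 mm in plan, 50 mm tall, about 340 g; z up, x and y square to its sides. At the start it stands on the bench at the bottom of one of the two stacks.
- big_round_mid (a point): centre, half-way up (25 mm above its underside), of the large round pot: a loose upright white porcelain pot with a flat closed light-wood lid (its top 11 mm, flush with the sides), 70 mm in diameter, 50 mm tall, about 300 g; z up. At the start it stands on the bench at the bottom of one of the two stacks.
- mid_square_mid (a point): centre, half-way up (25 mm above its underside), of the medium square pot: a loose upright white porcelain pot with a flat closed light-wood lid (its top 11 mm, flush with the sides), 50 x 50 mm in plan, 50 mm tall, about 190 g; z up, x and y square to its sides. At the start it stands on one of the two large pots.
- mid_round_mid (a point): centre, half-way up (25 mm above its underside), of the medium round pot: a loose upright white porcelain pot with a flat closed light-wood lid (its top 11 mm, flush with the sides), 52 mm in diameter, 50 mm tall, about 170 g; z up. At the start it stands on one of the two large pots.
- small_round_mid (a point): centre, half-way up (25 mm above its underside), of the small round pot: a loose upright white porcelain pot with a flat closed light-wood lid (its top 11 mm, flush with the sides), 34 mm in diameter, 50 mm tall, about 80 g; z up. At the start it stands on top of one of the two medium pots.
- h_big_square_floor (a point): centre of the well's floor in the holder for the large square pot: a fixed dark-wood square tray lying on the bench, well 80 x 80 mm (6 mm of play all round the pot), wall 5 mm thick, rim 8 mm above the bench, floor 3 mm above the bench (this point); z up, x and y square to its walls.
- h_big_round_floor (a point): centre of the well's floor in the holder for the large round pot: a fixed dark-wood round tray lying on the bench, well 82 mm in diameter (6 mm of play all round the pot), wall 5 mm thick, rim 8 mm above the bench, floor 3 mm above the bench (this point); z up.
- h_mid_square_floor (a point): centre of the well's floor in the holder for the medium square pot: a fixed dark-wood square tray lying on the bench, well 62 x 62 mm (6 mm of play all round the pot), wall 5 mm thick, rim 8 mm above the bench, floor 3 mm above the bench (this point); z up, x and y square to its walls.
- h_mid_round_floor (a point): centre of the well's floor in the holder for the medium round pot: a fixed dark-wood round tray lying on the bench, well 64 mm in diameter (6 mm of play all round the pot), wall 5 mm thick, rim 8 mm above the bench, floor 3 mm above the bench (this point); z up.
- h_small_round_floor (a point): centre of the well's floor in the holder for the small round pot: a fixed dark-wood round tray lying on the bench, well 46 mm in diameter (6 mm of play all round the pot), wall 5 mm thick, rim 8 mm above the bench, floor 3 mm above the bench (this point); z up.
Things that resemble listed ones, but are neither listed nor needed, are in the scene too. What is shaped like the part that bears mid_round_mid but orange or purple is not meant.

How it is judged:
At the end, for the whole second after the job is handed in: Each of the five pots stands upright (within 0.06 rad) and at rest in the holder of its own shape and size: its centre within 10 mm horizontally of the centre of the well, its underside on the well's floor (within 3 mm) (horizontal distance between big_square_mid and h_big_square_floor below 0.01 m and z of big_square_mid in the frame of h_big_square_floor between 0.022 and 0.028 m and angle between each of big_square_mid, big_round_mid, mid_square_mid, mid_round_mid, small_round_mid's own z axis and vertical below 0.06 rad and linear speed of each of big_square, big_round, mid_square, mid_round, small_round below 0.01 m/s and horizontal distance between big_round_mid and h_big_round_floor below 0.01 m and z of big_round_mid in the frame of h_big_round_floor between 0.022 and 0.028 m and horizontal distance between mid_square_mid and h_mid_square_floor below 0.01 m and z of mid_square_mid in the frame of h_mid_square_floor between 0.022 and 0.028 m and horizontal distance between mid_round_mid and h_mid_round_floor below 0.01 m and z of mid_round_mid in the frame of h_mid_round_floor between 0.022 and 0.028 m and horizontal distance between small_round_mid and h_small_round_floor below 0.01 m and z of small_round_mid in the frame of h_small_round_floor between 0.022 and 0.028 m); the robot touches nothing.
It fails at once if the large square pot is tipped over (more than 45 degrees) (angle between big_square_mid's own z axis and vertical above 0.785 rad).
It fails at once if the large round pot is tipped over (more than 45 degrees) (angle between big_round_mid's own z axis and vertical above 0.785 rad).
It fails at once if the medium square pot is tipped over (more than 45 degrees) (angle between mid_square_mid's own z axis and vertical above 0.785 rad).
It fails at once if the medium round pot is tipped over (more than 45 degrees) (angle between mid_round_mid's own z axis and vertical above 0.785 rad).
It fails at once if the small round pot is tipped over (more than 45 degrees) (angle between small_round_mid's own z axis and vertical above 0.785 rad).
It also fails if it takes over 134 s, if anything falls off the work surface, if the arm or the gripper's body presses on something with over 40 N, if the wrist force passes 120 N, or if a joint passes its speed limit or range.

### The arm

A 6-joint arm with a two-finger parallel gripper is mounted at the origin on the work surface. World frame = base frame: x ahead of the robot, y to its left, z up, the work surface at z = 0. Lengths are in m, angles in rad, forces in N, time in s.
With the tool pointing down it reaches from about 0.3 to 0.775 m from the base axis. Payload 14.6 kg.
Tool frame: the origin (TCP) lies at the very end of the fingers, on their centre line; the grasp point (between the pads) lies 19 mm behind it (manip.grasp_offset is the z of the grasp point in the tool frame, in m); z points along the fingers, y is the direction in which the jaws open and shut (so a half turn about z gives the same grasp; the last joint's range is limited). The gripper opens to 85 mm and grips with 20 to 120 N. Pads are 22 mm wide; open, the fingers measure 114 mm over their backs; the gripper's body (76 mm by 85 mm) begins 54 mm behind the grasp point. The pads swing forward as they close: fully open they stand 13 mm farther back than shut.
Start: joints at [1.15, 0.3, 1.521, -0, 1.321, -0.067], TCP at [0.191, 0.516, 0.231] pointing down, gripper open.
Joint ranges: [-3.03, 3.03], [-0.79, 2.21], [0.23, 2.52], [-1.04, 4.18], [0, 3.07], [-2.55, 2.55]. Speed limits (rad/s): [2.22, 2.22, 2.57, 3.14, 3.14, 3.14].

### API

Orientations are given as a unit quaternion [w, x, y, z].
In Python, from rig import readout, optics, manip gives the robot as it stands.
- The arm moves only by the tool send_rows, never from a script. Its arguments are lists of equal length, an entry for each row: "dp": the shift along the world's x, y, z in m, a list of three; "delta_rot": the turn, a rotation vector about the world's x, y, z in degrees, a list of three. In form: {"dp": [[tx, ty, tz], ...], "delta_rot": [[rx, ry, rz], ...]}. A call has exactly 5 rows; each row is the pose to reach, as a shift and turn from the pose commanded when the call began; what a row does not reach only later rows make up. A row lasts 1/12 s, in which the tool goes at most 41.7 mm and 7.16 degrees, less where a joint would pass 70% of its speed; a pose out of reach is approached as far as the arm can. A call with a gripper value outside its range is refused whole. "grip" is the opening in per cent of the stroke, from 0 (shut) to 100 (fully open), set as the call begins (left out, the last holds). The fingers move at their own pace and stop on an object; the grip force is fixed at half the most. Time passes only in rows, so rows that repeat a pose let the fingers close, or fill a call up. It gives the time, the measured TCP pose, the force and the opening at its end, in the units of the state.
- readout.get_state(): the state, without advancing time (a new reading comes with each control period).
- optics.snapshot(name): name is "side" or "top"; returns a dict with "frame" (420x560x3 uint8, red, green, blue), "range_z" (420x560 float32, m along the optical axis (not along the pixel's ray), 0 where there is no reading), "fx", "fy", "cx", "cy" (pixels), "R" (3x3) and "t" (3): a world point X has camera coordinates R X + t. Camera axes: x right, y down, z forward; pixel columns grow to the right and rows downward; lengths in m; the calibration is good to about 2 mm. A picture is of the moment at which its call begins.
- manip.finish_job(): hands the job in, once; it reports no verdict.
The state is a dict: "time_s": time; "qpos": joint angles; "qvel": joint speeds; "tau": joint torques, N m; "tool_pos": TCP position; "tool_rot": TCP orientation; "wrist_force": force on the tool from outside, world axes, zero at the start; "ft_torque": the same for the moment, N m; "opening": finger opening in m.
Only numpy, scipy, OpenCV 4.12 (cv2) and the standard library are available. Lean on these libraries where they do the work, as an engineer would, in place of code of your own. Each camera call takes 0.05 s, during which the arm holds its last target. There are 200 camera calls.

## Working session

There is one attempt and no reset: what is moved stays moved. The work goes in short steps, Python scripts to look and compute and a tool call to move; the robot and the scene stay as the last step left them, time stands still between calls to the robot, and variables do not carry over. Pictures are saved under pics/ and viewed, about 12 in all and at most 16, crops included, and the job is handed in when it is done.

Besides the shell and the picture viewer there is one more tool, called after "Request:" as name(argument=value, ...), one argument or row to a line, values as JSON. send_rows: Moves the arm, as the interface text tells. Its arguments: {"type":"object","properties":{"dp":{"type":"array","items":{"type":"array","items":{"type":"number"}}},"delta_rot":{"type":"array","items":{"type":"array","items":{"type":"number"}}},"grip":{"type":"number"}},"required":["dp","delta_rot"]}

```bash
mkdir -p pics; ls; python3 - <<'E'
from rig import readout, optics, manip
import cv2, numpy as np
for n in ("top","side"):
    s=optics.snapshot(n); cv2.imwrite(f"pics/{n}0.png",s["frame"][:,:,::-1])
    np.savez(f"{n}0.npz",**s)
    print(n,s["fx"],s["cx"],s["cy"],np.round(s["R"],3).tolist(),np.round(s["t"],3), np.round(-s["R"].T@s["t"],3))
st=readout.get_state(); print(st["time_s"],st["tool_pos"],st["tool_rot"],st["opening"],manip.grasp_offset)
E
```

```text
pics
top 532.4754261197237 280.19344651263594 208.99259867982903 [[-0.025, -1.0, -0.002], [-0.997, 0.025, -0.077], [0.077, 0.0, -0.997]] [-0.014  0.537  1.7  ] [ 0.404 -0.027  1.736]
side 535.9132518823222 275.4165416310724 208.63621030085113 [[0.791, -0.612, 0.004], [-0.388, -0.506, -0.77], [0.474, 0.607, -0.638]] [-0.43   0.254  1.172] [-0.117 -0.847  0.945]
0.1 [0.1904727  0.51573764 0.23077626] [-1.39480007e-04  1.75982005e-01  9.84393243e-01 -5.07192690e-04] 0.08531703486626392 -0.0187
```

View pics/top0.png

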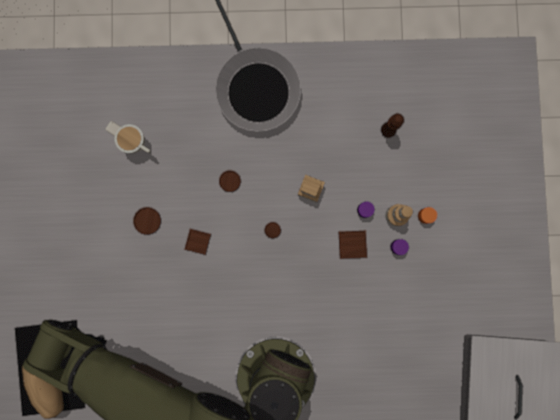

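View pics/side0.png

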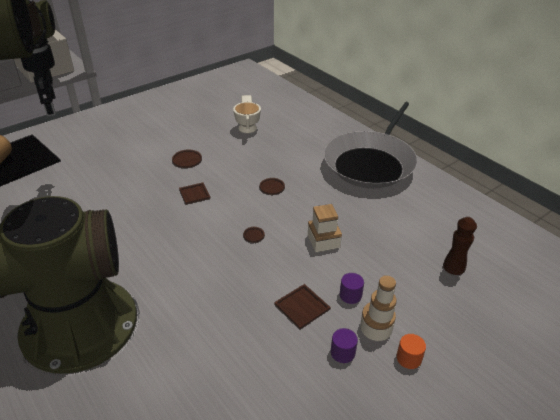

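The top view shows the holders: big round (147,221), mid round (229,181), mid square (198,242), small (273,230) and big square (353,244). The square stack is at (311,188). The round stack with the small pot on top is at (400,214). The look-alikes are purple at (366,210) and (400,247) and orange at (428,216). The mug, pan and mill aren't needed. Next I'll crop for a closer check and measure.

```bash
cat > h.py <<'E'
import numpy as np, cv2
from rig import readout, optics, manip
def cloud(s):
    h,w=s["range_z"].shape; v,u=np.mgrid[:h,:w]; z=s["range_z"]
    P=np.stack([(u-s["cx"])/s["fx"]*z,(v-s["cy"])/s["fy"]*z,z],-1)
    return (P-s["t"])@s["R"]
def onplane(s,uv,zp):
    uv=np.atleast_2d(uv).astype(float)
    d=np.c_[(uv[:,0]-s["cx"])/s["fx"],(uv[:,1]-s["cy"])/s["fy"],np.ones(len(uv))]@s["R"]
    c=-s["R"].T@s["t"]; return c+d*((zp-c[2])/d[:,2])[:,None]
def proj(s,X):
    p=np.atleast_2d(X)@np.asarray(s["R"]).T+s["t"]; return np.c_[p[:,0]/p[:,2]*s["fx"]+s["cx"],p[:,1]/p[:,2]*s["fy"]+s["cy"]]
E
python3 - <<'E'
from h import *
for n in ("top","side"):
    s=dict(np.load(n+"0.npz")); P=cloud(s); hsv=cv2.cvtColor(s["frame"],cv2.COLOR_RGB2HSV)
    f=s["frame"].astype(int)
    print(n,"bench z",np.median(P[...,2][np.abs(P[...,2])<.01]))
    dark=((f[...,0]<110)&(f[...,0]-f[...,1]>20)&(f[...,0]-f[...,1]>1.0*f[...,2]*0.5)&(P[...,2]<.03)&(P[...,2]>-.02)).astype(np.uint8)
    nn,lab,st,c=cv2.connectedComponentsWithStats(dark)
    for i in range(1,nn):
        if st[i,4]<60: continue
        cs,_=cv2.findContours((lab==i).astype(np.uint8),0,2); 
        hull=onplane(s,cv2.convexHull(cs[0])[:,0],.007)[:,:2]
        (cx,cy),r=cv2.minEnclosingCircle((hull*1000).astype(np.float32)); rect=cv2.minAreaRect((hull*1000).astype(np.float32))
        print(" dark",np.round(c[i]),st[i,4],"circ",np.round([cx,cy,r]),"rect",np.round(rect[0]),np.round(rect[1]),round(rect[2]))
    for lo,hi in((.035,.065),(.09,.11),(.14,.165)):
        m=((P[...,2]>lo)&(P[...,2]<hi)&(P[...,0]>.4)&(P[...,0]<.8)&(P[...,1]<.1)&(P[...,1]>-.5)).astype(np.uint8)
        nn,lab,st,c=cv2.connectedComponentsWithStats(m)
        for i in range(1,nn):
            if st[i,4]<20: continue
            q=P[lab==i]; rect=cv2.minAreaRect((q[:,:2]*1000).astype(np.float32))
            print(lo,np.round(c[i]),st[i,4],"med",np.round(np.median(q,0),3),"rect",np.round(rect[0]),np.round(rect[1]),round(rect[2]),f[lab==i].mean(0).round())
s=dict(np.load("top0.npz")); a=cv2.resize(s["frame"][160:265,285:445],None,fx=5,fy=5,interpolation=cv2.INTER_CUBIC); cv2.imwrite("pics/c1.png",a[:,:,::-1])
s=dict(np.load("side0.npz")); a=cv2.resize(s["frame"][195:375,270:450],None,fx=3.3,fy=3.3,interpolation=cv2.INTER_CUBIC); cv2.imwrite("pics/c2.png",a[:,:,::-1])
E
```

```text
top bench z 0.0010985369257567532
 dark [229. 181.] 313 circ [634. 137.  33.] rect [635. 136.] [62. 63.] 89
 dark [147. 221.] 524 circ [511. 408.  42.] rect [511. 409.] [82. 81.] 89
 dark [272. 230.] 170 circ [470.   0.  24.] rect [471.   0.] [46. 44.] 44
 dark [197. 241.] 413 circ [440. 245.  45.] rect [439. 244.] [67. 64.] 75
 dark [352. 244.] 664 circ [ 418. -258.   58.] rect [ 417. -258.] [83. 84.] 1
0.035 [389. 130.] 53 med [ 0.778 -0.377  0.049] rect [ 782. -387.] [44. 24.] 71 [27. 15. 11.]
0.035 [259. 129.] 50 med [0.796 0.037 0.044] rect [795.  35.] [ 9. 77.] 0 [107. 103. 102.]
0.035 [311. 191.] 178 med [ 0.584 -0.126  0.051] rect [ 601. -127.] [68. 69.] 67 [101.  83.  63.]
0.035 [366. 208.] 213 med [ 0.529 -0.3    0.05 ] rect [ 529. -301.] [50. 48.] 89 [ 86.  48. 101.]
0.035 [394. 216.] 161 med [ 0.5   -0.383  0.051] rect [ 507. -394.] [68. 53.] 17 [109.  90.  68.]
0.035 [425. 215.] 129 med [ 0.506 -0.488  0.05 ] rect [ 507. -486.] [27. 51.] 89 [149.  85.  46.]
0.035 [400. 244.] 151 med [ 0.414 -0.404  0.05 ] rect [ 417. -404.] [49. 32.] 89 [84. 47. 99.]
0.09 [392. 126.] 38 
[... 1393 characters left out ...]
. 69.] 26 [104.  87.  68.]
0.035 [348. 337.] 298 med [ 0.413 -0.408  0.051] rect [ 416. -405.] [52. 32.] 90 [ 82.  44. 101.]
0.035 [408. 342.] 250 med [ 0.502 -0.49   0.051] rect [ 505. -487.] [26. 53.] 90 [173.  84.  44.]
0.09 [325. 213.] 336 med [ 0.598 -0.129  0.101] rect [ 602. -124.] [55. 50.] 67 [140. 110.  77.]
0.09 [462. 241.] 152 med [ 0.776 -0.399  0.104] rect [ 781. -392.] [28. 47.] 13 [36. 22. 16.]
0.09 [382. 302.] 286 med [ 0.498 -0.416  0.101] rect [ 506. -409.] [43. 50.] 30 [106.  86.  64.]
0.14 [467. 224.] 193 med [ 0.783 -0.395  0.148] rect [ 784. -392.] [30. 42.] 6 [51. 30. 22.]
0.14 [387. 283.] 212 med [ 0.509 -0.408  0.15 ] rect [ 511. -405.] [34. 33.] 65 [134. 105.  73.]
```

View pics/c1.png

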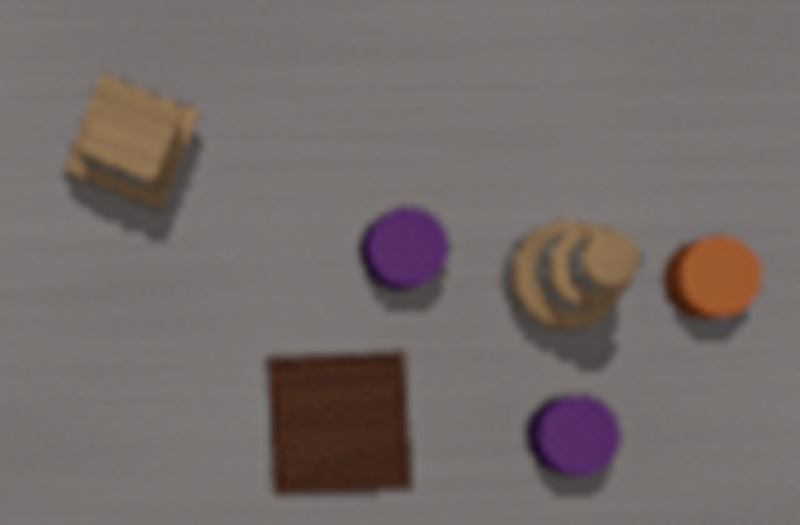

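View pics/c2.png

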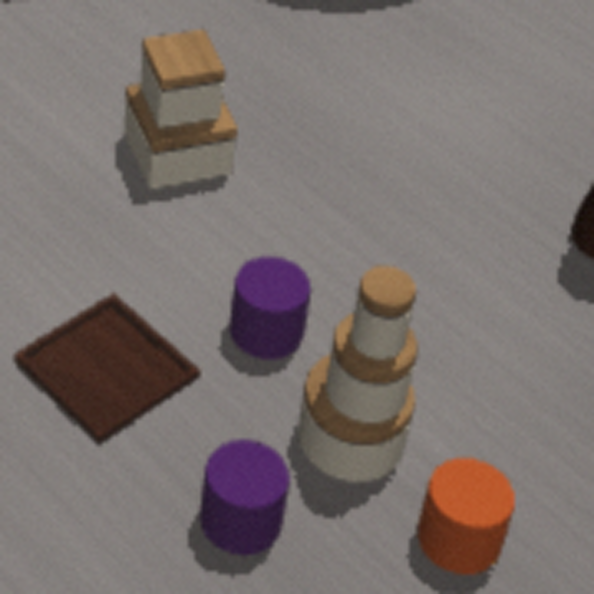

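Both stacks and the lookalikes are confirmed: square at top-px (311,188), round at (400,214). Next I'll refine the holder centres using half-level outlines and the known sizes.

```bash
python3 - <<'E'
from h import *
from scipy.optimize import least_squares
H={"br":(.511,.408,.046),"mr":(.634,.136,.037),"sr":(.471,-.002,.028),"ms":(.440,.245,.036),"bs":(.418,-.258,.045)}
S={n:dict(np.load(n+"0.npz")) for n in("top","side")}
for k,(x,y,r) in H.items():
  for n,s in S.items():
    # sample the darkness along world rays at z=8mm (rim plane); outer edge = half level
    f=s["frame"].astype(np.float32); val=f[...,1]+f[...,2]
    E=[]
    for a in np.arange(0,2*np.pi,np.pi/60):
        rr=np.arange(.3*r,1.9*r,.0005); X=np.c_[x+rr*np.cos(a),y+rr*np.sin(a),0*rr+.008]
        uv=proj(s,X).astype(np.float32); v=cv2.remap(val,uv[:,:1].copy(),uv[:,1:].copy(),cv2.INTER_LINEAR)[:,0]
        inn,out=np.median(v[:len(v)//4]),np.median(v[-len(v)//5:]); h=(inn+out)/2
        i=np.where(v<h)[0].max(); 
        if i<len(v)-3: E.append(X[i,:2])
    E=np.array(E)
    if k[1]=="r":
        fn=lambda p:np.hypot(E[:,0]-p[0],E[:,1]-p[1])-p[2]; p0=[x,y,r]
    else:
        def fn(p):
            c,t=np.cos(p[3]),np.sin(p[3]); d=E-p[:2]; q=np.abs(np.c_[d@[c,t],d@[-t,c]])
            return q.max(1)-p[2]
        p0=[x,y,r,np.radians(-15 if k=="ms" else 0)]
    R=least_squares(fn,p0,loss="soft_l1",f_scale=.002); p=R.x
    print(k,n,np.round(p[:3]*1000,1),np.round(np.degrees(p[3:]),1),"rms",np.round(np.std(R.fun)*1000,1))
E
```

```text
br top [510.9 407.8  45.3] [] rms 0.5
br side [510.1 405.3  49.1] [] rms 2.1
mr top [634.2 136.5  35.9] [] rms 0.4
mr side [633.4 133.7  39.4] [] rms 1.6
sr top [470.4   0.5  26.8] [] rms 0.4
sr side [469.8  -2.2  29.8] [] rms 1.5
ms top [439.2 244.   35.5] [-15.7] rms 0.5
ms side [438.8 241.5  38.9] [-15.8] rms 2.2
bs top [ 417.4 -257.8   44.4] [1.] rms 0.5
bs side [ 416.9 -260.6   47.4] [1.1] rms 0.6
```

Request:
send_rows(
  dp=[
    [0.03,-0.04,0],
    [0.06,-0.08,0],
    [0.09,-0.12,0],
    [0.12,-0.16,0],
    [0.14,-0.2,0],
  ],
  delta_rot=[
    [0,0,-7],
    [0,0,-14],
    [0,0,-21],
    [0,0,-28],
    [0,0,-35],
  ],
)

```text
time_s: 0.52
tool_pos: [0.3128, 0.3452, 0.231]
tool_rot: [-0.0, 0.466, 0.885, -0.0]
wrist_force: [1.4, 0.5, -0.2]
opening: 0.0856
```

Request:
send_rows(
  dp=[
    [0.03,-0.04,0],
    [0.06,-0.08,0],
    [0.09,-0.12,0],
    [0.12,-0.16,0],
    [0.14,-0.2,0],
  ],
  delta_rot=[
    [0,0,-7],
    [0,0,-14],
    [0,0,-21],
    [0,0,-28],
    [0,0,-35],
  ],
)

```text
time_s: 0.93
tool_pos: [0.4344, 0.176, 0.2312]
tool_rot: [-0.0, 0.711, 0.703, -0.0]
wrist_force: [0.6, 0.3, -0.3]
opening: 0.085
```

Request:
send_rows(
  dp=[
    [0,-0.04,0],
    [0,-0.08,0],
    [0,-0.12,0],
    [0,-0.16,0],
    [0,-0.2,0],
  ],
  delta_rot=[
    [0,0,-7],
    [0,0,-14],
    [0,0,-21],
    [0,0,-28],
    [0,0,-35],
  ],
)

```text
time_s: 1.35
tool_pos: [0.4328, -0.024, 0.2312]
tool_rot: [-0.0, 0.889, 0.457, -0.0]
wrist_force: [1.2, 0.1, -0.3]
opening: 0.0855
```

Request:
send_rows(
  dp=[
    [0,-0.04,0],
    [0,-0.08,0],
    [0,-0.12,0],
    [0,-0.16,0],
    [0,-0.2,0],
  ],
  delta_rot=[
    [0,0,-7],
    [0,0,-14.7],
    [0,0,-14.7],
    [0,0,-14.7],
    [0,0,-14.7],
  ],
  grip=80,
)

```text
time_s: 1.77
tool_pos: [0.4328, -0.2242, 0.2312]
tool_rot: [-0.0, 0.94, 0.342, -0.0]
wrist_force: [1.0, 1.2, 0.1]
opening: 0.0687
```

Request:
send_rows(
  dp=[
    [0.02,-0.04,0],
    [0.04,-0.08,0],
    [0.04,-0.12,0],
    [0.04,-0.12,0],
    [0.04,-0.12,0],
  ],
  delta_rot=[
    [0,0,0],
    [0,0,0],
    [0,0,0],
    [0,0,0],
    [0,0,0],
  ],
)

```text
time_s: 2.18
tool_pos: [0.4729, -0.3438, 0.2299]
tool_rot: [-0.001, 0.94, 0.341, -0.001]
wrist_force: [0.4, 0.8, 0.3]
opening: 0.0687
```

Request:
send_rows(
  dp=[
    [0,0,0],
    [0,0,0],
    [0,0,0],
    [0,0,0],
    [0,0,0],
  ],
  delta_rot=[
    [0,0,0],
    [0,0,0],
    [0,0,0],
    [0,0,0],
    [0,0,0],
  ],
)

```text
time_s: 2.6
tool_pos: [0.4736, -0.3415, 0.2317]
tool_rot: [0.0, 0.939, 0.343, 0.0]
wrist_force: [-0.0, -0.2, -0.8]
opening: 0.0687
```

```bash
python3 - <<'E'
from h import *
st=readout.get_state(); q=st["tool_rot"]; print(st["tool_pos"],2*np.degrees(np.arctan2(q[2],q[1]))-90,q,st["opening"])
E
```

```text
[ 0.4735857  -0.34151046  0.23166459] -49.91552205868152 [2.09314292e-04 9.39440196e-01 3.42712790e-01 1.31967511e-04] 0.06866971643408265
```

Request:
send_rows(
  dp=[
    [0.019,-0.032,0],
    [0.038,-0.064,0],
    [0.038,-0.064,-0.01],
    [0.038,-0.064,-0.03],
    [0.038,-0.064,-0.05],
  ],
  delta_rot=[
    [0,0,0],
    [0,0,0],
    [0,0,0],
    [0,0,0],
    [0,0,0],
  ],
)

```text
time_s: 3.02
tool_pos: [0.5117, -0.4064, 0.1807]
tool_rot: [0.0, 0.94, 0.342, 0.0]
wrist_force: [-0.5, 0.1, -0.3]
opening: 0.0685
```

Request:
send_rows(
  dp=[
    [0,0,0],
    [0,0,0],
    [0,0,0],
    [0,0,0],
    [0,0,0],
  ],
  delta_rot=[
    [0,0,0],
    [0,0,0],
    [0,0,0],
    [0,0,0],
    [0,0,0],
  ],
)

```text
time_s: 3.43
tool_pos: [0.5117, -0.4064, 0.1828]
tool_rot: [0.001, 0.94, 0.342, 0.0]
wrist_force: [-0.4, -0.4, -0.5]
opening: 0.068
```

```bash
python3 - <<'E'
from h import *
s=optics.snapshot("side"); st=readout.get_state(); print(st["tool_pos"],st["wrist_force"])
a=cv2.resize(s["frame"][180:360,290:470],None,fx=3.3,fy=3.3,interpolation=cv2.INTER_CUBIC); cv2.imwrite("pics/c3.png",a[:,:,::-1])
print((proj(s,st["tool_pos"])-[290,180])*3.3)
E
```

```text
[ 0.51164506 -0.40634097  0.18247035] [-0.17724961  0.95037242 -0.55869053]
[[328.65281064 297.60415687]]
```

View pics/c3.png

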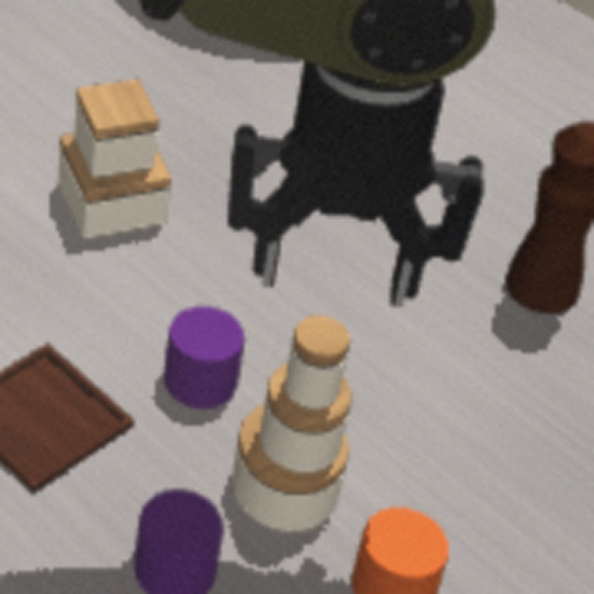

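The gripper is centred over the small pot, with fingertips at about (335,287) above the pot top at (322,340). I'll descend and grip.

Request:
send_rows(
  dp=[
    [0,0,-0.015],
    [0,0,-0.03],
    [0,0,-0.045],
    [0,0,-0.06],
    [0,0,-0.064],
  ],
  delta_rot=[
    [0,0,0],
    [0,0,0],
    [0,0,0],
    [0,0,0],
    [0,0,0],
  ],
)

```text
time_s: 3.9
tool_pos: [0.5109, -0.4057, 0.1154]
tool_rot: [-0.001, 0.94, 0.342, -0.001]
wrist_force: [0.3, -0.2, -1.1]
opening: 0.068
```

Request:
send_rows(
  dp=[
    [0,0,0],
    [0,0,0],
    [0,0,0],
    [0,0,0],
    [0,0,0],
  ],
  delta_rot=[
    [0,0,0],
    [0,0,0],
    [0,0,0],
    [0,0,0],
    [0,0,0],
  ],
  grip=0,
)

```text
time_s: 4.32
tool_pos: [0.5119, -0.4066, 0.1189]
tool_rot: [0.001, 0.94, 0.342, 0.001]
wrist_force: [-0.0, 0.3, 6.3]
opening: 0.0325
```

Request:
send_rows(
  dp=[
    [0,0,0],
    [0,0,0],
    [0,0,0],
    [0,0,0],
    [0,0,0],
  ],
  delta_rot=[
    [0,0,0],
    [0,0,0],
    [0,0,0],
    [0,0,0],
    [0,0,0],
  ],
)

```text
time_s: 4.73
tool_pos: [0.5119, -0.4066, 0.1189]
tool_rot: [0.001, 0.94, 0.342, 0.001]
wrist_force: [-0.7, 0.4, 6.3]
opening: 0.0324
```

Request:
send_rows(
  dp=[
    [0,0,0.005],
    [0,0,0.02],
    [0,0,0.04],
    [0,0,0.06],
    [0,0,0.08],
  ],
  delta_rot=[
    [0,0,0],
    [0,0,0],
    [0,0,0],
    [0,0,0],
    [0,0,0],
  ],
)

```text
time_s: 5.15
tool_pos: [0.5113, -0.4061, 0.1986]
tool_rot: [0.0, 0.94, 0.342, -0.0]
wrist_force: [-0.2, -0.1, -0.6]
opening: 0.0324
```

```bash
cat >> h.py <<'E'
def held(size=(0,0)):
    """top view of held pot: points near the tool, by height"""
    s=optics.snapshot("side"); st=readout.get_state(); return s,st
E
python3 - <<'E'
from h import *
s=optics.snapshot("side"); st=readout.get_state(); print(st["tool_pos"],st["wrist_force"],st["opening"])
a=cv2.resize(s["frame"][180:360,290:470],None,fx=3.3,fy=3.3,interpolation=cv2.INTER_CUBIC); cv2.imwrite("pics/c4.png",a[:,:,::-1])
s=optics.snapshot("top"); P=cloud(s)
for lo,hi in((.035,.065),(.09,.115)):
    m=((P[...,2]>lo)&(P[...,2]<hi)&(P[...,0]>.44)&(P[...,0]<.56)&(P[...,1]<-.34)&(P[...,1]>-.455))
    q=P[m]; print(lo,m.sum(),q.min(0).round(3),q.max(0).round(3))
E
```

```text
[ 0.51223618 -0.40694263  0.20330011] [ 0.41399211 -0.8057482   3.43557646] 0.03256674508829195
0.035 91 [ 0.494 -0.413  0.035] [ 0.544 -0.367  0.065]
0.09 26 [ 0.509 -0.402  0.09 ] [ 0.536 -0.379  0.109]
```

View pics/c4.png

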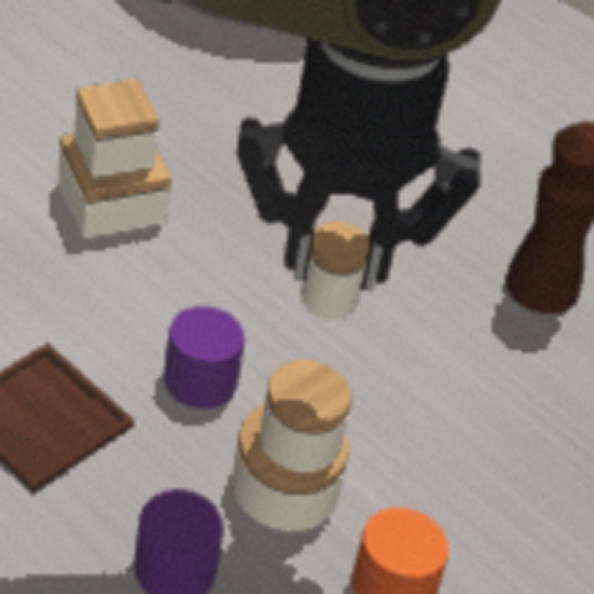

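The small pot is held upright at (340,270) in the crop, and the medium round pot is undisturbed. I'll carry it to the small holder.

Request:
send_rows(
  dp=[
    [-0.002,0.02,0],
    [-0.006,0.06,0],
    [-0.01,0.1,0],
    [-0.014,0.14,0],
    [-0.018,0.18,0],
  ],
  delta_rot=[
    [0,0,0],
    [0,0,0],
    [0,0,0],
    [0,0,0],
    [0,0,0],
  ],
)

```text
time_s: 5.67
tool_pos: [0.4925, -0.2244, 0.1966]
tool_rot: [-0.0, 0.94, 0.342, -0.0]
wrist_force: [2.0, 0.2, -0.8]
opening: 0.0325
```

Request:
send_rows(
  dp=[
    [-0.004,0.04,0],
    [-0.009,0.08,0],
    [-0.014,0.12,0],
    [-0.018,0.16,0],
    [-0.021,0.2,0],
  ],
  delta_rot=[
    [0,0,0],
    [0,0,0],
    [0,0,0],
    [0,0,0],
    [0,0,0],
  ],
)

```text
time_s: 6.08
tool_pos: [0.4714, -0.0244, 0.197]
tool_rot: [-0.0, 0.94, 0.342, -0.0]
wrist_force: [-0.3, 0.0, 0.3]
opening: 0.0328
```

Request:
send_rows(
  dp=[
    [-0.003,0.026,0],
    [-0.003,0.026,-0.02],
    [-0.003,0.026,-0.05],
    [-0.003,0.026,-0.08],
    [-0.003,0.026,-0.1],
  ],
  delta_rot=[
    [0,0,0],
    [0,0,0],
    [0,0,0],
    [0,0,0],
    [0,0,0],
  ],
)

```text
time_s: 6.5
tool_pos: [0.4682, 0.0002, 0.0946]
tool_rot: [-0.001, 0.94, 0.343, -0.001]
wrist_force: [0.5, 0.7, -1.4]
opening: 0.0324
```

Request:
send_rows(
  dp=[
    [0,0,-0.02],
    [0,0,-0.04],
    [0,0,-0.05],
    [0,0,-0.05],
    [0,0,-0.05],
  ],
  delta_rot=[
    [0,0,0],
    [0,0,0],
    [0,0,0],
    [0,0,0],
    [0,0,0],
  ],
)

```text
time_s: 6.92
tool_pos: [0.4694, -0.0002, 0.0475]
tool_rot: [-0.0, 0.94, 0.342, -0.0]
wrist_force: [0.5, -0.5, -0.0]
opening: 0.0324
```

```bash
python3 - <<'E'
from h import *
s=optics.snapshot("side"); st=readout.get_state(); print(st["tool_pos"],st["wrist_force"],st["opening"])
u,v=proj(s,st["tool_pos"])[0].astype(int); print(u,v); u0,v0=max(u-50,0),max(v-60,0)
a=cv2.resize(s["frame"][v0:v0+120,u0:u0+120],None,fx=5,fy=5,interpolation=cv2.INTER_CUBIC); cv2.imwrite("pics/c5.png",a[:,:,::-1])
E
```

```text
[ 4.69827477e-01 -2.28434348e-04  4.80626365e-02] [-0.10315175 -0.06556398  0.32976057] 0.03243163929898122
252 222
```

View pics/c5.png

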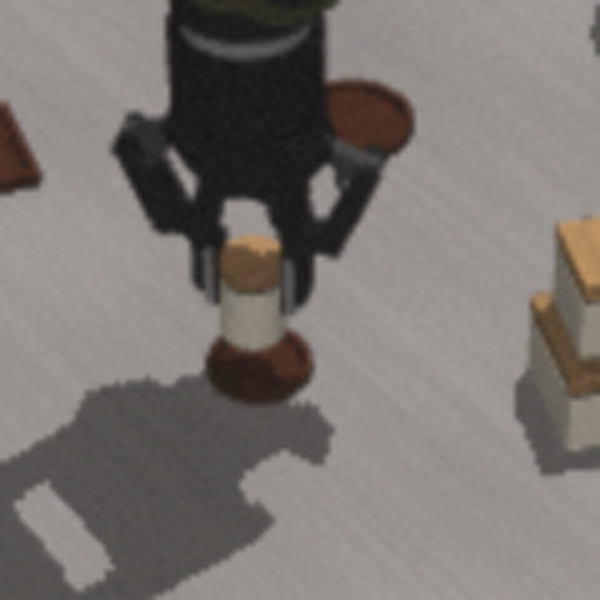

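The pot is about 3 mm to the image-left of the holder centre (x 253 against 260 px). I'll nudge it and lower.

Request:
send_rows(
  dp=[
    [0.0015,-0.0015,0],
    [0.0015,-0.0015,-0.01],
    [0.0015,-0.0015,-0.02],
    [0.0015,-0.0015,-0.024],
    [0.0015,-0.0015,-0.025],
  ],
  delta_rot=[
    [0,0,0],
    [0,0,0],
    [0,0,0],
    [0,0,0],
    [0,0,0],
  ],
)

```text
time_s: 7.38
tool_pos: [0.4705, -0.0017, 0.0218]
tool_rot: [-0.0, 0.94, 0.342, -0.001]
wrist_force: [-8.6, 0.8, 21.4]
opening: 0.0322
```

Request:
send_rows(
  dp=[
    [0,0,0],
    [0,0,0],
    [0,0,0],
    [0,0,0],
    [0,0,0],
  ],
  delta_rot=[
    [0,0,0],
    [0,0,0],
    [0,0,0],
    [0,0,0],
    [0,0,0],
  ],
)

```text
time_s: 7.8
tool_pos: [0.4709, -0.0017, 0.0221]
tool_rot: [-0.0, 0.94, 0.342, -0.0]
wrist_force: [-0.4, -0.2, -0.6]
opening: 0.0326
```

Request:
send_rows(
  dp=[
    [0,0,0],
    [0,0,0],
    [0,0,0],
    [0,0,0],
    [0,0,0],
  ],
  delta_rot=[
    [0,0,0],
    [0,0,0],
    [0,0,0],
    [0,0,0],
    [0,0,0],
  ],
  grip=80,
)

```text
time_s: 8.22
tool_pos: [0.4709, -0.0017, 0.0223]
tool_rot: [-0.0, 0.94, 0.342, 0.0]
wrist_force: [1.0, -0.5, 0.2]
opening: 0.0684
```

Request:
send_rows(
  dp=[
    [0,0,0.01],
    [0,0,0.04],
    [0,0,0.08],
    [0,0,0.12],
    [0,0,0.15],
  ],
  delta_rot=[
    [0,0,0],
    [0,0,0],
    [0,0,0],
    [0,0,0],
    [0,0,0],
  ],
)

```text
time_s: 8.63
tool_pos: [0.4711, -0.0017, 0.1762]
tool_rot: [0.001, 0.94, 0.342, 0.001]
wrist_force: [0.3, 0.1, 0.0]
opening: 0.0681
```

```bash
cat >> h.py <<'E'
def layer(x,y,top,r,cams=("top","side"),rad=.06):
    """lid top centre near (x,y) at height top: cloud points within 6 mm of that height"""
    for n in cams:
        s=optics.snapshot(n); P=cloud(s)
        m=(np.abs(P[...,2]-top-.001)<.006)&(np.hypot(P[...,0]-x,P[...,1]-y)<rad)
        f=s["frame"].astype(int); m&=(f[...,0]-f[...,2]>25)
        q=(P[m][:,:2]*1000).astype(np.float32)
        if len(q)<15: print(n,"few",len(q)); continue
        c,rr=cv2.minEnclosingCircle(q); rc=cv2.minAreaRect(q)
        print(n,len(q),"circ",np.round(c,1),round(rr,1),"rect",np.round(rc[0],1),np.round(rc[1],1),round(rc[2],1))
E
python3 - <<'E'
from h import *
print(readout.get_state()["tool_pos"])
print("small in holder"); layer(.47,-.002,.053,.017,rad=.03,cams=("side",))
print("mid round"); layer(.508,-.405,.1,.026)
E
```

```text
[ 0.47109212 -0.00170747  0.17623201]
small in holder
side 105 circ [470.6  -1.6] 18.0 rect [470.2  -1.9] [33.6 30.5] 53.7
mid round
top 201 circ [ 510.6 -404.7] 26.0 rect [ 510.5 -404.3] [49.8 46.8] 86.7
side 410 circ [ 509.3 -405.8] 26.8 rect [ 510. -406.] [51.7 50.8] 66.9
```

Request:
send_rows(
  dp=[
    [0.002,-0.02,0],
    [0.006,-0.06,0],
    [0.01,-0.1,0],
    [0.014,-0.14,0],
    [0.018,-0.18,0],
  ],
  delta_rot=[
    [0,0,0],
    [0,0,0],
    [0,0,0],
    [0,0,0],
    [0,0,0],
  ],
  grip=95,
)

```text
time_s: 9.2
tool_pos: [0.4882, -0.1833, 0.1714]
tool_rot: [-0.001, 0.94, 0.342, -0.001]
wrist_force: [0.5, 0.5, 1.0]
opening: 0.0809
```

Request:
send_rows(
  dp=[
    [0.004,-0.04,0],
    [0.008,-0.08,0],
    [0.012,-0.12,0],
    [0.016,-0.16,0],
    [0.02,-0.2,0],
  ],
  delta_rot=[
    [0,0,0],
    [0,0,0],
    [0,0,0],
    [0,0,0],
    [0,0,0],
  ],
)

```text
time_s: 9.62
tool_pos: [0.5082, -0.3834, 0.1711]
tool_rot: [-0.001, 0.94, 0.342, -0.0]
wrist_force: [-0.3, 1.0, -0.1]
opening: 0.0813
```

Request:
send_rows(
  dp=[
    [0.001,-0.023,0],
    [0.001,-0.023,0],
    [0.001,-0.023,-0.02],
    [0.001,-0.023,-0.04],
    [0.001,-0.023,-0.05],
  ],
  delta_rot=[
    [0,0,0],
    [0,0,0],
    [0,0,0],
    [0,0,0],
    [0,0,0],
  ],
)

```text
time_s: 10.03
tool_pos: [0.5089, -0.4034, 0.1189]
tool_rot: [-0.002, 0.94, 0.342, -0.001]
wrist_force: [0.4, -0.2, -0.6]
opening: 0.0811
```

Request:
send_rows(
  dp=[
    [0,0,-0.015],
    [0,0,-0.03],
    [0,0,-0.045],
    [0,0,-0.057],
    [0,0,-0.057],
  ],
  delta_rot=[
    [0,0,0],
    [0,0,0],
    [0,0,0],
    [0,0,0],
    [0,0,0],
  ],
)

```text
time_s: 10.45
tool_pos: [0.509, -0.4034, 0.0624]
tool_rot: [-0.002, 0.94, 0.342, -0.001]
wrist_force: [-0.0, -0.6, 0.1]
opening: 0.0812
```

Request:
send_rows(
  dp=[
    [0,0,0],
    [0,0,0],
    [0,0,0],
    [0,0,0],
    [0,0,0],
  ],
  delta_rot=[
    [0,0,0],
    [0,0,0],
    [0,0,0],
    [0,0,0],
    [0,0,0],
  ],
)

```text
time_s: 10.87
tool_pos: [0.5101, -0.4048, 0.0659]
tool_rot: [0.0, 0.94, 0.342, 0.0]
wrist_force: [-0.4, 0.6, -0.2]
opening: 0.0813
```

Request:
send_rows(
  dp=[
    [0,0,0],
    [0,0,0],
    [0,0,0],
    [0,0,0],
    [0,0,0],
  ],
  delta_rot=[
    [0,0,0],
    [0,0,0],
    [0,0,0],
    [0,0,0],
    [0,0,0],
  ],
  grip=0,
)

```text
time_s: 11.28
tool_pos: [0.5102, -0.4049, 0.0658]
tool_rot: [0.0, 0.94, 0.342, 0.0]
wrist_force: [1.6, -0.1, 5.5]
opening: 0.0504
```

Request:
send_rows(
  dp=[
    [0,0,0],
    [0,0,0],
    [0,0,0],
    [0,0,0.005],
    [0,0,0.02],
  ],
  delta_rot=[
    [0,0,0],
    [0,0,0],
    [0,0,0],
    [0,0,0],
    [0,0,0],
  ],
)

```text
time_s: 11.7
tool_pos: [0.5089, -0.4038, 0.083]
tool_rot: [-0.002, 0.94, 0.342, -0.001]
wrist_force: [-0.4, 0.5, -2.0]
opening: 0.0505
```

Request:
send_rows(
  dp=[
    [0,0,0.02],
    [0,0,0.05],
    [0,0,0.08],
    [-0.0,0.02,0.1],
    [0,0.06,0.11],
  ],
  delta_rot=[
    [0,0,0],
    [0,0,0],
    [0,0,0],
    [0,0,0],
    [0,0,0],
  ],
)

```text
time_s: 12.12
tool_pos: [0.5097, -0.347, 0.1978]
tool_rot: [0.002, 0.94, 0.341, 0.001]
wrist_force: [1.5, -0.5, -2.9]
opening: 0.0507
```

```bash
python3 - <<'E'
from h import *
st=readout.get_state(); print(st["tool_pos"],st["wrist_force"],st["opening"])
t=st["tool_pos"]; layer(t[0],t[1],t[2]+.034,.026,cams=("side",),rad=.035)
print("big round"); layer(.505,-.398,.05,.035)
E
```

```text
[ 0.50969146 -0.34700147  0.19783957] [ 1.50066285 -0.48112357 -2.8955187 ] 0.05067171370424708
side 411 circ [ 509.6 -347.1] 27.6 rect [ 509.2 -346.2] [54.3 48.9] 43.6
big round
top 41 circ [ 488.3 -401.8] 22.1 rect [ 483.8 -401.7] [44.  13.1] 88.8
side 707 circ [ 508.4 -403.4] 36.0 rect [ 508.  -404.2] [69.6 68.2] 49.2
```

Request:
send_rows(
  dp=[
    [0.01,0.038,0],
    [0.02,0.076,0],
    [0.03,0.114,0],
    [0.04,0.152,0],
    [0.05,0.19,0],
  ],
  delta_rot=[
    [0,0,0],
    [0,0,0],
    [0,0,0],
    [0,0,0],
    [0,0,0],
  ],
)

```text
time_s: 12.68
tool_pos: [0.5599, -0.1535, 0.1946]
tool_rot: [-0.0, 0.94, 0.342, -0.001]
wrist_force: [1.4, 0.1, -2.1]
opening: 0.0507
```

Request:
send_rows(
  dp=[
    [0.01,0.038,0],
    [0.02,0.076,0],
    [0.03,0.114,0],
    [0.04,0.152,0],
    [0.05,0.19,0],
  ],
  delta_rot=[
    [0,0,0],
    [0,0,0],
    [0,0,0],
    [0,0,0],
    [0,0,0],
  ],
)

```text
time_s: 13.1
tool_pos: [0.6101, 0.0366, 0.1945]
tool_rot: [-0.0, 0.94, 0.342, -0.001]
wrist_force: [0.7, -1.0, -1.9]
opening: 0.0507
```

Request:
send_rows(
  dp=[
    [0.01,0.038,0],
    [0.02,0.076,0],
    [0.024,0.101,-0.02],
    [0.024,0.101,-0.05],
    [0.024,0.101,-0.08],
  ],
  delta_rot=[
    [0,0,0],
    [0,0,0],
    [0,0,0],
    [0,0,0],
    [0,0,0],
  ],
)

```text
time_s: 13.52
tool_pos: [0.6341, 0.1375, 0.1136]
tool_rot: [0.0, 0.939, 0.343, -0.0]
wrist_force: [0.8, -0.4, -2.8]
opening: 0.0511
```

Request:
send_rows(
  dp=[
    [0,0,-0.03],
    [0,0,-0.05],
    [0,0,-0.06],
    [0,0,-0.06],
    [0,0,-0.06],
  ],
  delta_rot=[
    [0,0,0],
    [0,0,0],
    [0,0,0],
    [0,0,0],
    [0,0,0],
  ],
)

```text
time_s: 13.93
tool_pos: [0.6343, 0.136, 0.0556]
tool_rot: [0.0, 0.94, 0.342, -0.0]
wrist_force: [0.6, -0.4, -1.4]
opening: 0.0504
```

```bash
python3 - <<'E'
from h import *
st=readout.get_state(); print(st["tool_pos"],st["wrist_force"],st["opening"])
t=st["tool_pos"]; layer(t[0],t[1],t[2]+.034,.026,cams=("side",),rad=.035)
E
```

```text
[0.63428173 0.13596672 0.05559025] [ 0.55777045 -0.42543253 -1.37192497] 0.05044374999086661
side 175 circ [635.3 134.3] 28.7 rect [632.9 135.3] [50.6 50.8] 5.6
```

Request:
send_rows(
  dp=[
    [0,0,-0.01],
    [0,0,-0.02],
    [0,0,-0.03],
    [0,0,-0.034],
    [0,0,-0.036],
  ],
  delta_rot=[
    [0,0,0],
    [0,0,0],
    [0,0,0],
    [0,0,0],
    [0,0,0],
  ],
)

```text
time_s: 14.4
tool_pos: [0.6336, 0.1362, 0.0188]
tool_rot: [-0.0, 0.94, 0.342, -0.001]
wrist_force: [-8.7, -1.7, 16.6]
opening: 0.0507
```

Request:
send_rows(
  dp=[
    [0,0,0],
    [0,0,0],
    [0,0,0],
    [0,0,0],
    [0,0,0],
  ],
  delta_rot=[
    [0,0,0],
    [0,0,0],
    [0,0,0],
    [0,0,0],
    [0,0,0],
  ],
)

```text
time_s: 14.82
tool_pos: [0.6339, 0.1363, 0.0192]
tool_rot: [0.0, 0.94, 0.342, 0.0]
wrist_force: [0.2, -0.0, -2.5]
opening: 0.0508
```

Request:
send_rows(
  dp=[
    [0,0,0],
    [0,0,0],
    [0,0,0],
    [0,0,0],
    [0,0,0],
  ],
  delta_rot=[
    [0,0,0],
    [0,0,0],
    [0,0,0],
    [0,0,0],
    [0,0,0],
  ],
  grip=85,
)

```text
time_s: 15.23
tool_pos: [0.634, 0.1363, 0.0194]
tool_rot: [0.0, 0.94, 0.342, 0.0]
wrist_force: [-0.3, -0.4, -0.3]
opening: 0.0726
```

Request:
send_rows(
  dp=[
    [0,0,0.01],
    [0,0,0.04],
    [0,0,0.08],
    [0,0,0.12],
    [0,0,0.15],
  ],
  delta_rot=[
    [0,0,0],
    [0,0,0],
    [0,0,0],
    [0,0,0],
    [0,0,0],
  ],
)

```text
time_s: 15.65
tool_pos: [0.6343, 0.1364, 0.1738]
tool_rot: [0.0, 0.94, 0.342, 0.002]
wrist_force: [-0.9, -0.2, 0.4]
opening: 0.0726
```

Request:
send_rows(
  dp=[
    [-0.009,-0.039,0],
    [-0.018,-0.077,0],
    [-0.027,-0.115,0],
    [-0.036,-0.153,0],
    [-0.045,-0.191,0],
  ],
  delta_rot=[
    [0,0,0],
    [0,0,0],
    [0,0,0],
    [0,0,0],
    [0,0,0],
  ],
  grip=100,
)

```text
time_s: 16.07
tool_pos: [0.5882, -0.0563, 0.1703]
tool_rot: [0.0, 0.94, 0.342, 0.0]
wrist_force: [1.0, 0.1, -0.5]
opening: 0.0854
```

Request:
send_rows(
  dp=[
    [-0.009,-0.039,0],
    [-0.018,-0.077,0],
    [-0.027,-0.115,0],
    [-0.036,-0.153,0],
    [-0.045,-0.191,0],
  ],
  delta_rot=[
    [0,0,0],
    [0,0,0],
    [0,0,0],
    [0,0,0],
    [0,0,0],
  ],
)

```text
time_s: 16.48
tool_pos: [0.5432, -0.2475, 0.1704]
tool_rot: [0.0, 0.94, 0.342, 0.0]
wrist_force: [0.1, 0.6, -0.3]
opening: 0.0854
```

Request:
send_rows(
  dp=[
    [-0.009,-0.039,0],
    [-0.018,-0.077,0],
    [-0.027,-0.115,0],
    [-0.036,-0.158,0],
    [-0.036,-0.158,-0.02],
  ],
  delta_rot=[
    [0,0,0],
    [0,0,0],
    [0,0,0],
    [0,0,0],
    [0,0,0],
  ],
)

```text
time_s: 16.9
tool_pos: [0.5066, -0.4106, 0.1535]
tool_rot: [0.004, 0.94, 0.34, 0.001]
wrist_force: [0.8, -1.0, 0.3]
opening: 0.0853
```

Request:
send_rows(
  dp=[
    [0,0,-0.02],
    [0,0,-0.04],
    [0,0,-0.06],
    [0,0,-0.065],
    [0,0,-0.065],
  ],
  delta_rot=[
    [0,0,0],
    [0,0,0],
    [0,0,0],
    [0,0,0],
    [0,0,0],
  ],
)

```text
time_s: 17.32
tool_pos: [0.5075, -0.4033, 0.0836]
tool_rot: [-0.001, 0.94, 0.342, -0.0]
wrist_force: [0.2, 0.4, 0.0]
opening: 0.0851
```

```bash
python3 - <<'E'
from h import *
print("mid round placed"); layer(.634,.136,.053,.026,rad=.04)
print("big round"); layer(.508,-.404,.05,.035,cams=("side",))
s=optics.snapshot("side"); st=readout.get_state(); print(st["tool_pos"],st["opening"])
a=cv2.resize(s["frame"][220:400,290:470],None,fx=3.3,fy=3.3,interpolation=cv2.INTER_CUBIC); cv2.imwrite("pics/c6.png",a[:,:,::-1])
E
```

```text
mid round placed
top 172 circ [634.1 136. ] 25.6 rect [635. 135.] [48.8 48.3] 0.7
side few 0
big round
side 713 circ [ 508.8 -403.7] 36.8 rect [ 508.3 -402.4] [70.5 68.4] 65.1
[ 0.50850311 -0.4040827   0.08610453] 0.08513504104910119
```

View pics/c6.png

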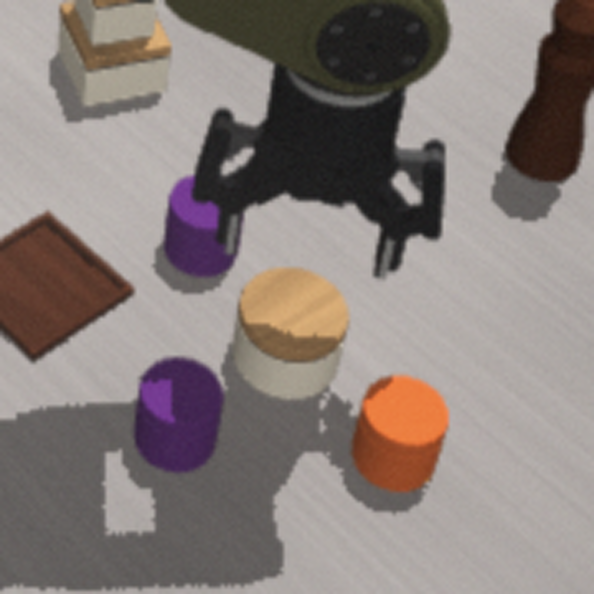

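The jaws straddle the big round pot and clear the purple and orange decoys. I'll descend and grip.

Request:
send_rows(
  dp=[
    [0,0,-0.015],
    [0,0,-0.03],
    [0,0,-0.045],
    [0,0,-0.06],
    [0,0,-0.074],
  ],
  delta_rot=[
    [0,0,0],
    [0,0,0],
    [0,0,0],
    [0,0,0],
    [0,0,0],
  ],
)

```text
time_s: 17.93
tool_pos: [0.5083, -0.404, 0.0106]
tool_rot: [0.001, 0.94, 0.342, 0.0]
wrist_force: [0.8, -0.2, 0.3]
opening: 0.0854
```

Request:
send_rows(
  dp=[
    [0,0,0],
    [0,0,0],
    [0,0,0],
    [0,0,0],
    [0,0,0],
  ],
  delta_rot=[
    [0,0,0],
    [0,0,0],
    [0,0,0],
    [0,0,0],
    [0,0,0],
  ],
)

```text
time_s: 18.35
tool_pos: [0.5083, -0.404, 0.0113]
tool_rot: [0.001, 0.94, 0.342, 0.0]
wrist_force: [-0.2, 0.1, -0.7]
opening: 0.0851
```

Request:
send_rows(
  dp=[
    [0,0,0],
    [0,0,0],
    [0,0,0],
    [0,0,0],
    [0,0,0],
  ],
  delta_rot=[
    [0,0,0],
    [0,0,0],
    [0,0,0],
    [0,0,0],
    [0,0,0],
  ],
  grip=0,
)

```text
time_s: 18.77
tool_pos: [0.5083, -0.404, 0.0112]
tool_rot: [0.001, 0.94, 0.342, 0.0]
wrist_force: [0.1, -0.3, 6.5]
opening: 0.0689
```

Request:
send_rows(
  dp=[
    [0,0,0],
    [0,0,0],
    [0,0,0],
    [0,0,0.005],
    [0,0,0.02],
  ],
  delta_rot=[
    [0,0,0],
    [0,0,0],
    [0,0,0],
    [0,0,0],
    [0,0,0],
  ],
)

```text
time_s: 19.18
tool_pos: [0.5069, -0.4028, 0.0286]
tool_rot: [-0.002, 0.94, 0.342, -0.001]
wrist_force: [-0.2, 0.9, -3.1]
opening: 0.0687
```

Request:
send_rows(
  dp=[
    [0,0,0.02],
    [0,0,0.05],
    [0,0,0.08],
    [0,0,0.12],
    [0,0,0.16],
  ],
  delta_rot=[
    [0,0,0],
    [0,0,0],
    [0,0,0],
    [0,0,0],
    [0,0,0],
  ],
)

```text
time_s: 19.6
tool_pos: [0.5074, -0.4032, 0.1926]
tool_rot: [-0.0, 0.94, 0.342, -0.0]
wrist_force: [1.1, -0.9, -2.3]
opening: 0.0686
```

```bash
python3 - <<'E'
from h import *
st=readout.get_state(); print(st["tool_pos"],st["wrist_force"],st["opening"])
t=st["tool_pos"]; layer(t[0],t[1],t[2]+.037,.035,cams=("side",),rad=.045)
E
```

```text
[ 0.5073874  -0.40320189  0.1925858 ] [ 1.05966678 -0.88647843 -2.27123473] 0.06862794026242493
side 776 circ [ 508.1 -404.2] 36.4 rect [ 506.2 -404. ] [68.5 66.9] 40.3
```

Request:
send_rows(
  dp=[
    [0,0.02,0],
    [0,0.06,0],
    [0,0.1,0],
    [0,0.14,0],
    [0,0.18,0],
  ],
  delta_rot=[
    [0,0,0],
    [0,0,0],
    [0,0,0],
    [0,0,0],
    [0,0,0],
  ],
)

```text
time_s: 20.07
tool_pos: [0.5073, -0.2219, 0.191]
tool_rot: [0.0, 0.94, 0.342, 0.0]
wrist_force: [0.7, 0.2, -2.7]
opening: 0.0687
```

Request:
send_rows(
  dp=[
    [0,0.04,0],
    [0,0.08,0],
    [0,0.12,0],
    [0,0.16,0],
    [0,0.2,0],
  ],
  delta_rot=[
    [0,0,0],
    [0,0,0],
    [0,0,0],
    [0,0,0],
    [0,0,0],
  ],
)

```text
time_s: 20.48
tool_pos: [0.5074, -0.0218, 0.1912]
tool_rot: [0.0, 0.94, 0.342, 0.0]
wrist_force: [0.7, -0.3, -2.1]
opening: 0.0687
```

Request:
send_rows(
  dp=[
    [0,0.04,0],
    [0,0.08,0],
    [0,0.12,0],
    [0,0.16,0],
    [0,0.2,0],
  ],
  delta_rot=[
    [0,0,0],
    [0,0,0],
    [0,0,0],
    [0,0,0],
    [0,0,0],
  ],
)

```text
time_s: 20.9
tool_pos: [0.5074, 0.1783, 0.1912]
tool_rot: [0.0, 0.94, 0.342, 0.0]
wrist_force: [-0.2, -0.1, -3.0]
opening: 0.069
```

Request:
send_rows(
  dp=[
    [0,0.04,0],
    [0,0.08,0],
    [0,0.12,0],
    [0,0.16,0],
    [0.002,0.2,0],
  ],
  delta_rot=[
    [0,0,0],
    [0,0,0],
    [0,0,0],
    [0,0,0],
    [0,0,0],
  ],
)

```text
time_s: 21.32
tool_pos: [0.5092, 0.3783, 0.1912]
tool_rot: [-0.0, 0.94, 0.342, 0.0]
wrist_force: [1.1, 0.3, -2.0]
opening: 0.0683
```

Request:
send_rows(
  dp=[
    [0,0.031,0],
    [0,0.031,-0.03],
    [0,0.031,-0.07],
    [0,0.031,-0.11],
    [0,0.031,-0.13],
  ],
  delta_rot=[
    [0,0,0],
    [0,0,0],
    [0,0,0],
    [0,0,0],
    [0,0,0],
  ],
)

```text
time_s: 21.73
tool_pos: [0.508, 0.4063, 0.0558]
tool_rot: [0.001, 0.94, 0.342, -0.003]
wrist_force: [0.4, 0.1, -3.5]
opening: 0.0684
```

Request:
send_rows(
  dp=[
    [0,0,-0.01],
    [0,0,-0.01],
    [0,0,-0.01],
    [0,0,-0.01],
    [0,0,-0.01],
  ],
  delta_rot=[
    [0,0,0],
    [0,0,0],
    [0,0,0],
    [0,0,0],
    [0,0,0],
  ],
)

```text
time_s: 22.15
tool_pos: [0.5108, 0.4078, 0.0525]
tool_rot: [-0.0, 0.94, 0.342, 0.002]
wrist_force: [-0.9, -0.6, -2.1]
opening: 0.0686
```

```bash
python3 - <<'E'
from h import *
st=readout.get_state(); print(st["tool_pos"],st["wrist_force"],st["opening"])
t=st["tool_pos"]; layer(t[0],t[1],t[2]+.039,.035,cams=("side",),rad=.045)
E
```

```text
[0.51075466 0.40781639 0.05254396] [-0.93454151 -0.60937993 -2.12609047] 0.06857941378842662
side 233 circ [506.5 408.8] 38.8 rect [508.6 407.3] [71.8 61.5] 39.4
```

Request:
send_rows(
  dp=[
    [0,-0.001,-0.01],
    [0,-0.001,-0.02],
    [0,-0.001,-0.03],
    [0,-0.001,-0.035],
    [0,-0.001,-0.038],
  ],
  delta_rot=[
    [0,0,0],
    [0,0,0],
    [0,0,0],
    [0,0,0],
    [0,0,0],
  ],
)

```text
time_s: 22.62
tool_pos: [0.5099, 0.4063, 0.014]
tool_rot: [0.0, 0.94, 0.342, -0.0]
wrist_force: [-22.4, -17.2, 54.2]
opening: 0.0688
```

Request:
send_rows(
  dp=[
    [0,0,0],
    [0,0,0],
    [0,0,0],
    [0,0,0],
    [0,0,0],
  ],
  delta_rot=[
    [0,0,0],
    [0,0,0],
    [0,0,0],
    [0,0,0],
    [0,0,0],
  ],
)

```text
time_s: 23.03
tool_pos: [0.5102, 0.4065, 0.0142]
tool_rot: [-0.0, 0.94, 0.342, 0.0]
wrist_force: [-10.3, -7.2, 22.7]
opening: 0.0687
```

Request:
send_rows(
  dp=[
    [0,0,0],
    [0,0,0],
    [0,0,0],
    [0,0,0],
    [0,0,0],
  ],
  delta_rot=[
    [0,0,0],
    [0,0,0],
    [0,0,0],
    [0,0,0],
    [0,0,0],
  ],
  grip=100,
)

```text
time_s: 23.45
tool_pos: [0.5099, 0.4063, 0.0119]
tool_rot: [0.0, 0.94, 0.342, -0.0]
wrist_force: [0.4, 1.1, 0.4]
opening: 0.0853
```

Request:
send_rows(
  dp=[
    [0,0,0.01],
    [0,0,0.04],
    [0,0,0.08],
    [0,0,0.12],
    [0,0,0.16],
  ],
  delta_rot=[
    [0,0,0],
    [0,0,0],
    [0,0,0],
    [0,0,0],
    [0,0,0],
  ],
)

```text
time_s: 23.87
tool_pos: [0.5097, 0.4061, 0.1749]
tool_rot: [-0.0, 0.94, 0.342, 0.0]
wrist_force: [0.0, 1.0, 0.2]
opening: 0.0853
```

Request:
send_rows(
  dp=[
    [0.007,-0.04,0],
    [0.014,-0.08,0],
    [0.021,-0.12,0],
    [0.028,-0.16,0],
    [0.035,-0.2,0],
  ],
  delta_rot=[
    [0,0,5],
    [0,0,10],
    [0,0,15],
    [0,0,20],
    [0,0,26.4],
  ],
)

```text
time_s: 24.28
tool_pos: [0.5448, 0.2045, 0.1732]
tool_rot: [0.0, 0.835, 0.55, 0.0]
wrist_force: [1.0, 0.8, -0.4]
opening: 0.0854
```

Request:
send_rows(
  dp=[
    [0.007,-0.04,0],
    [0.014,-0.08,0],
    [0.021,-0.12,0],
    [0.028,-0.16,0],
    [0.035,-0.2,0],
  ],
  delta_rot=[
    [0,0,0],
    [0,0,0],
    [0,0,0],
    [0,0,0],
    [0,0,0],
  ],
)

```text
time_s: 24.7
tool_pos: [0.5799, 0.0043, 0.1733]
tool_rot: [0.0, 0.837, 0.548, 0.0]
wrist_force: [0.3, -0.2, -0.2]
opening: 0.0855
```

Request:
send_rows(
  dp=[
    [0.007,-0.04,0],
    [0.014,-0.08,0],
    [0.022,-0.12,0],
    [0.022,-0.131,0],
    [0.022,-0.131,0],
  ],
  delta_rot=[
    [0,0,0],
    [0,0,0],
    [0,0,0],
    [0,0,0],
    [0,0,0],
  ],
)

```text
time_s: 25.12
tool_pos: [0.6018, -0.1277, 0.1726]
tool_rot: [0.0, 0.838, 0.546, 0.0]
wrist_force: [-0.6, -0.1, -0.8]
opening: 0.0852
```

Request:
send_rows(
  dp=[
    [0,0,-0.01],
    [0,0,-0.02],
    [0,0,-0.03],
    [0,0,-0.03],
    [0,0,-0.03],
  ],
  delta_rot=[
    [0,0,0],
    [0,0,0],
    [0,0,0],
    [0,0,0],
    [0,0,0],
  ],
)

```text
time_s: 25.53
tool_pos: [0.6016, -0.1237, 0.1414]
tool_rot: [-0.001, 0.836, 0.548, -0.001]
wrist_force: [-0.1, -0.1, 0.4]
opening: 0.0854
```

```bash
python3 - <<'E'
from h import *
print("big round placed"); layer(.51,.407,.053,.035,rad=.05)
print("mid sq"); layer(.602,-.124,.10,.035,cams=("side",))
s=optics.snapshot("side"); st=readout.get_state(); print(st["tool_pos"],st["opening"]); q=st["tool_rot"]; print(2*np.degrees(np.arctan2(q[2],q[1]))-90)
a=cv2.resize(s["frame"][130:310,230:410],None,fx=3.3,fy=3.3,interpolation=cv2.INTER_CUBIC); cv2.imwrite("pics/c7.png",a[:,:,::-1])
E
```

```text
big round placed
top 323 circ [511.8 406.5] 35.8 rect [511.6 406.5] [69.5 67.1] 89.3
side 260 circ [510.5 408.9] 40.0 rect [510.7 405. ] [70.8 72.6] 21.5
mid sq
side 308 circ [ 600.8 -125.2] 35.5 rect [ 601.  -126.7] [54.3 52.6] 66.8
[ 0.60216498 -0.12449641  0.14279075] 0.08539232243627261
-23.549922132451997
```

View pics/c7.png

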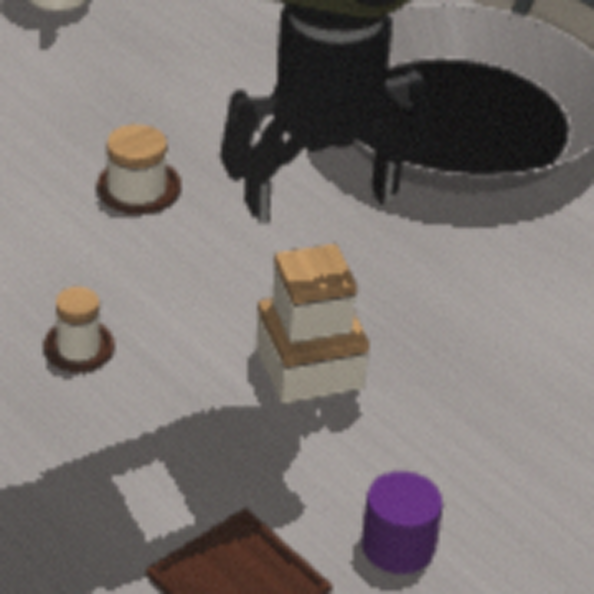

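The two placed pots sit in their holders, and the jaws are aligned over the medium square pot. I'll descend and grip.

Request:
send_rows(
  dp=[
    [0,0,-0.015],
    [0,0,-0.03],
    [0,0,-0.045],
    [0,0,-0.06],
    [0,0,-0.077],
  ],
  delta_rot=[
    [0,0,0],
    [0,0,0],
    [0,0,0],
    [0,0,0],
    [0,0,0],
  ],
)

```text
time_s: 26.15
tool_pos: [0.6023, -0.1248, 0.0654]
tool_rot: [0.001, 0.837, 0.548, 0.0]
wrist_force: [0.7, -0.2, -0.3]
opening: 0.0852
```

Request:
send_rows(
  dp=[
    [0,0,0],
    [0,0,0],
    [0,0,0],
    [0,0,0],
    [0,0,0],
  ],
  delta_rot=[
    [0,0,0],
    [0,0,0],
    [0,0,0],
    [0,0,0],
    [0,0,0],
  ],
)

```text
time_s: 26.57
tool_pos: [0.6024, -0.1248, 0.0664]
tool_rot: [0.001, 0.837, 0.548, 0.001]
wrist_force: [-0.7, -0.3, 0.1]
opening: 0.0851
```

Request:
send_rows(
  dp=[
    [0,0,0],
    [0,0,0],
    [0,0,0],
    [0,0,0],
    [0,0,0],
  ],
  delta_rot=[
    [0,0,0],
    [0,0,0],
    [0,0,0],
    [0,0,0],
    [0,0,0],
  ],
  grip=0,
)

```text
time_s: 26.98
tool_pos: [0.6022, -0.1248, 0.0657]
tool_rot: [0.0, 0.837, 0.548, 0.0]
wrist_force: [0.2, 0.3, 3.5]
opening: 0.049
```

Request:
send_rows(
  dp=[
    [0,0,0],
    [0,0,0],
    [0,0,0],
    [0,0,0.005],
    [0,0,0.02],
  ],
  delta_rot=[
    [0,0,0],
    [0,0,0],
    [0,0,0],
    [0,0,0],
    [0,0,0],
  ],
)

```text
time_s: 27.4
tool_pos: [0.6006, -0.1243, 0.0832]
tool_rot: [-0.002, 0.837, 0.548, -0.002]
wrist_force: [-0.9, -0.6, -1.5]
opening: 0.0492
```

Request:
send_rows(
  dp=[
    [0,0,0.02],
    [0,0,0.05],
    [0,0,0.08],
    [0,0,0.1],
    [0,0,0.11],
  ],
  delta_rot=[
    [0,0,0],
    [0,0,0],
    [0,0,0],
    [0,0,0],
    [0,0,0],
  ],
)

```text
time_s: 27.82
tool_pos: [0.6024, -0.1248, 0.1982]
tool_rot: [0.001, 0.837, 0.548, 0.001]
wrist_force: [0.9, 0.2, -0.9]
opening: 0.0493
```

```bash
python3 - <<'E'
from h import *
st=readout.get_state(); print(st["tool_pos"],st["wrist_force"],st["opening"])
t=st["tool_pos"]; layer(t[0],t[1],t[2]+.034,.035,cams=("side",),rad=.045)
print("big sq"); layer(.601,-.127,.05,.035)
E
```

```text
[ 0.60243249 -0.12483153  0.19823376] [ 0.865085    0.22557082 -0.93062746] 0.049288315017194266
side 288 circ [ 600.2 -125.4] 34.5 rect [ 602.  -124.4] [54.9 49.2] 65.1
big sq
top 37 circ [ 598.7 -126.6] 35.1 rect [ 600.1 -126.7] [67.5 25.4] 70.1
side 529 circ [ 599.5 -127.3] 46.6 rect [ 600.6 -128. ] [74.1 69.8] 67.6
```

Request:
send_rows(
  dp=[
    [-0.016,0.036,0],
    [-0.032,0.072,0],
    [-0.048,0.108,0],
    [-0.064,0.145,0],
    [-0.08,0.181,0],
  ],
  delta_rot=[
    [0,0,2],
    [0,0,4],
    [0,0,6],
    [0,0,7.8],
    [0,0,7.8],
  ],
)

```text
time_s: 28.38
tool_pos: [0.5201, 0.0577, 0.1931]
tool_rot: [-0.001, 0.797, 0.604, -0.001]
wrist_force: [0.7, 0.9, -2.1]
opening: 0.0495
```

Request:
send_rows(
  dp=[
    [-0.016,0.036,0],
    [-0.032,0.072,0],
    [-0.048,0.108,0],
    [-0.064,0.145,0],
    [-0.08,0.181,0],
  ],
  delta_rot=[
    [0,0,0],
    [0,0,0],
    [0,0,0],
    [0,0,0],
    [0,0,0],
  ],
)

```text
time_s: 28.8
tool_pos: [0.4401, 0.2386, 0.1934]
tool_rot: [-0.0, 0.797, 0.603, -0.001]
wrist_force: [0.9, -0.2, -2.6]
opening: 0.049
```

Request:
send_rows(
  dp=[
    [-0.003,0.006,0],
    [-0.003,0.006,-0.03],
    [-0.003,0.006,-0.07],
    [-0.003,0.006,-0.11],
    [-0.003,0.006,-0.14],
  ],
  delta_rot=[
    [0,0,0],
    [0,0,0],
    [0,0,0],
    [0,0,0],
    [0,0,0],
  ],
)

```text
time_s: 29.22
tool_pos: [0.4368, 0.2423, 0.0508]
tool_rot: [-0.001, 0.797, 0.604, -0.002]
wrist_force: [0.0, 0.3, -3.0]
opening: 0.0492
```

Request:
send_rows(
  dp=[
    [0,0,0],
    [0,0,0],
    [0,0,0],
    [0,0,0],
    [0,0,0],
  ],
  delta_rot=[
    [0,0,0],
    [0,0,0],
    [0,0,0],
    [0,0,0],
    [0,0,0],
  ],
)

```text
time_s: 29.63
tool_pos: [0.4397, 0.2436, 0.057]
tool_rot: [0.0, 0.797, 0.603, 0.001]
wrist_force: [-0.1, 0.7, -1.5]
opening: 0.0493
```

```bash
python3 - <<'E'
from h import *
st=readout.get_state(); print(st["tool_pos"],st["wrist_force"],st["opening"]); q=st["tool_rot"]; print(2*np.degrees(np.arctan2(q[2],q[1]))-90)
s=optics.snapshot("side"); t=st["tool_pos"]; layer(t[0],t[1],t[2]+.034,.035,cams=("side",),rad=.045)
u,v=proj(s,t)[0].astype(int); u0,v0=u-50,v-55
a=cv2.resize(s["frame"][v0:v0+120,u0:u0+120],None,fx=5,fy=5,interpolation=cv2.INTER_CUBIC); cv2.imwrite("pics/c8.png",a[:,:,::-1])
E
```

```text
[0.43970357 0.24362305 0.05697352] [-0.14039165  0.70532036 -1.54807199] 0.04926183410354659
-15.770422860497547
side 215 circ [437.6 240.1] 34.1 rect [437.9 240.3] [59.1 50.3] 75.9
```

View pics/c8.png

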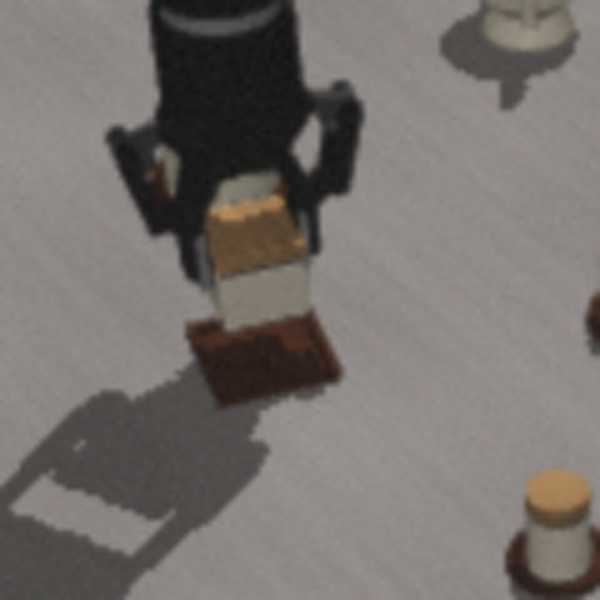

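Alignment with the medium square holder looks right: the front-edge midpoints agree within about 1 px once I allow for perspective. I'll lower it.

Request:
send_rows(
  dp=[
    [0,0,-0.01],
    [0,0,-0.02],
    [0,0,-0.03],
    [0,0,-0.035],
    [0,0,-0.037],
  ],
  delta_rot=[
    [0,0,0],
    [0,0,0],
    [0,0,0],
    [0,0,0],
    [0,0,0],
  ],
)

```text
time_s: 30.15
tool_pos: [0.4384, 0.243, 0.0183]
tool_rot: [-0.0, 0.797, 0.603, -0.001]
wrist_force: [-23.6, -11.7, 53.3]
opening: 0.0492
```

Request:
send_rows(
  dp=[
    [0,0,0],
    [0,0,0],
    [0,0,0],
    [0,0,0],
    [0,0,0],
  ],
  delta_rot=[
    [0,0,0],
    [0,0,0],
    [0,0,0],
    [0,0,0],
    [0,0,0],
  ],
)

```text
time_s: 30.57
tool_pos: [0.4387, 0.2432, 0.0184]
tool_rot: [-0.0, 0.797, 0.603, -0.0]
wrist_force: [-6.8, -3.5, 14.0]
opening: 0.0492
```

Request:
send_rows(
  dp=[
    [0,0,0],
    [0,0,0],
    [0,0,0],
    [0,0,0],
    [0,0,0],
  ],
  delta_rot=[
    [0,0,0],
    [0,0,0],
    [0,0,0],
    [0,0,0],
    [0,0,0],
  ],
  grip=85,
)

```text
time_s: 30.98
tool_pos: [0.4389, 0.2433, 0.0181]
tool_rot: [-0.0, 0.797, 0.603, -0.0]
wrist_force: [-1.0, 0.5, 0.1]
opening: 0.0726
```

Request:
send_rows(
  dp=[
    [0,0,0.01],
    [0,0,0.04],
    [0,0,0.08],
    [0,0,0.12],
    [0,0,0.13],
  ],
  delta_rot=[
    [0,0,0],
    [0,0,0],
    [0,0,0],
    [0,0,0],
    [0,0,0],
  ],
)

```text
time_s: 31.4
tool_pos: [0.4407, 0.2442, 0.1549]
tool_rot: [0.001, 0.797, 0.603, 0.004]
wrist_force: [0.8, -0.8, 1.0]
opening: 0.0724
```

Request:
send_rows(
  dp=[
    [0.016,-0.036,0],
    [0.032,-0.072,0],
    [0.048,-0.108,0],
    [0.064,-0.145,0],
    [0.08,-0.181,0],
  ],
  delta_rot=[
    [0,0,-2],
    [0,0,-4],
    [0,0,-6],
    [0,0,-7.8],
    [0,0,-7.8],
  ],
  grip=100,
)

```text
time_s: 31.82
tool_pos: [0.5193, 0.0604, 0.1489]
tool_rot: [0.0, 0.837, 0.547, 0.0]
wrist_force: [0.1, -0.8, 0.5]
opening: 0.0857
```

Request:
send_rows(
  dp=[
    [0.016,-0.036,0],
    [0.032,-0.072,0],
    [0.048,-0.108,0],
    [0.064,-0.145,0],
    [0.08,-0.181,0],
  ],
  delta_rot=[
    [0,0,0],
    [0,0,0],
    [0,0,0],
    [0,0,0],
    [0,0,0],
  ],
)

```text
time_s: 32.23
tool_pos: [0.5993, -0.1208, 0.1488]
tool_rot: [0.0, 0.837, 0.548, 0.0]
wrist_force: [0.1, 0.9, 0.8]
opening: 0.0853
```

Request:
send_rows(
  dp=[
    [0.002,-0.008,0],
    [0.002,-0.008,0],
    [0.002,-0.008,-0.02],
    [0.002,-0.008,-0.04],
    [0.002,-0.008,-0.06],
  ],
  delta_rot=[
    [0,0,0],
    [0,0,0],
    [0,0,0],
    [0,0,0],
    [0,0,0],
  ],
)

```text
time_s: 32.65
tool_pos: [0.6007, -0.1255, 0.0881]
tool_rot: [0.0, 0.836, 0.548, 0.0]
wrist_force: [0.5, 0.1, -0.4]
opening: 0.0853
```

Request:
send_rows(
  dp=[
    [0,0,0],
    [0,0,0],
    [0,0,0],
    [0,0,0],
    [0,0,0],
  ],
  delta_rot=[
    [0,0,0],
    [0,0,0],
    [0,0,0],
    [0,0,0],
    [0,0,0],
  ],
)

```text
time_s: 33.07
tool_pos: [0.6014, -0.1266, 0.0897]
tool_rot: [0.001, 0.837, 0.548, 0.001]
wrist_force: [-0.4, -0.0, 0.3]
opening: 0.0855
```

```bash
python3 - <<'E'
from h import *
print("mid sq placed"); layer(.439,.243,.053,.035,rad=.05)
print("big sq"); layer(.6005,-.127,.05,.035,cams=("side",))
st=readout.get_state(); print(st["tool_pos"],st["opening"]); q=st["tool_rot"]; print(2*np.degrees(np.arctan2(q[2],q[1]))-90)
E
```

```text
mid sq placed
top 215 circ [439.5 242.7] 33.6 rect [440.2 242.7] [49.8 49.6] 74.0
side 224 circ [438.2 241.8] 34.1 rect [439.1 243.3] [61.6 49.9] 74.5
big sq
side 534 circ [ 600.4 -128.7] 47.3 rect [ 599.  -128.8] [74.5 69.4] 65.1
[ 0.60109014 -0.12671289  0.08889122] 0.08544234017154968
-23.568839832990022
```

Request:
send_rows(
  dp=[
    [-0.0005,-0.001,-0.015],
    [-0.0005,-0.001,-0.03],
    [-0.0005,-0.001,-0.045],
    [-0.0005,-0.001,-0.06],
    [-0.0005,-0.001,-0.077],
  ],
  delta_rot=[
    [0,0,0],
    [0,0,0],
    [0,0,0],
    [0,0,0],
    [0,0,0],
  ],
)

```text
time_s: 33.63
tool_pos: [0.6007, -0.1278, 0.0111]
tool_rot: [0.0, 0.837, 0.548, 0.0]
wrist_force: [0.4, -0.2, -0.3]
opening: 0.0855
```

Request:
send_rows(
  dp=[
    [0,0,0],
    [0,0,0],
    [0,0,0],
    [0,0,0],
    [0,0,0],
  ],
  delta_rot=[
    [0,0,0],
    [0,0,0],
    [0,0,0],
    [0,0,0],
    [0,0,0],
  ],
)

```text
time_s: 34.05
tool_pos: [0.6009, -0.1278, 0.0124]
tool_rot: [0.001, 0.837, 0.548, 0.001]
wrist_force: [-0.1, 1.6, -0.0]
opening: 0.0856
```

Request:
send_rows(
  dp=[
    [0,0,0],
    [0,0,0],
    [0,0,0],
    [0,0,0],
    [0,0,0],
  ],
  delta_rot=[
    [0,0,0],
    [0,0,0],
    [0,0,0],
    [0,0,0],
    [0,0,0],
  ],
  grip=0,
)

```text
time_s: 34.47
tool_pos: [0.6008, -0.1278, 0.0121]
tool_rot: [0.0, 0.837, 0.548, 0.0]
wrist_force: [-1.4, 0.7, 7.4]
opening: 0.0669
```

Request:
send_rows(
  dp=[
    [0,0,0],
    [0,0,0],
    [0,0,0],
    [0,0,0.005],
    [0,0,0.02],
  ],
  delta_rot=[
    [0,0,0],
    [0,0,0],
    [0,0,0],
    [0,0,0],
    [0,0,0],
  ],
)

```text
time_s: 34.88
tool_pos: [0.5991, -0.1273, 0.0295]
tool_rot: [-0.002, 0.837, 0.548, -0.001]
wrist_force: [0.1, -0.8, -4.0]
opening: 0.0673
```

Request:
send_rows(
  dp=[
    [0,0,0.02],
    [0,0,0.05],
    [0,0,0.08],
    [0,0,0.1],
    [0,0,0.11],
  ],
  delta_rot=[
    [0,0,0],
    [0,0,0],
    [0,0,0],
    [0,0,0],
    [0,0,0],
  ],
)

```text
time_s: 35.3
tool_pos: [0.6011, -0.1279, 0.1444]
tool_rot: [0.001, 0.837, 0.548, 0.001]
wrist_force: [0.0, -0.6, -2.2]
opening: 0.0674
```

```bash
python3 - <<'E'
from h import *
st=readout.get_state(); print(st["tool_pos"],st["wrist_force"],st["opening"])
t=st["tool_pos"]; layer(t[0],t[1],t[2]+.038,.035,cams=("side",))
E
```

```text
[ 0.60110376 -0.12787324  0.14444107] [ 0.04390935 -0.64889694 -2.20385412] 0.06737360114996921
side 495 circ [ 601.4 -127.8] 47.0 rect [ 601.2 -127.8] [74.  69.8] 67.7
```

Request:
send_rows(
  dp=[
    [-0.03,-0.021,0],
    [-0.06,-0.042,0],
    [-0.09,-0.064,0],
    [-0.12,-0.086,0],
    [-0.15,-0.107,0],
  ],
  delta_rot=[
    [0,0,5],
    [0,0,10],
    [0,0,15],
    [0,0,20],
    [0,0,24.5],
  ],
)

```text
time_s: 35.77
tool_pos: [0.4483, -0.235, 0.1398]
tool_rot: [-0.001, 0.7, 0.714, -0.0]
wrist_force: [0.8, -1.1, -3.5]
opening: 0.0674
```

Request:
send_rows(
  dp=[
    [-0.0335,-0.024,0],
    [-0.0335,-0.024,0],
    [-0.0335,-0.024,-0.03],
    [-0.0335,-0.024,-0.06],
    [-0.0335,-0.024,-0.085],
  ],
  delta_rot=[
    [0,0,0],
    [0,0,0],
    [0,0,0],
    [0,0,0],
    [0,0,0],
  ],
)

```text
time_s: 36.18
tool_pos: [0.4158, -0.2582, 0.0537]
tool_rot: [-0.001, 0.702, 0.713, -0.0]
wrist_force: [1.1, 0.9, -3.0]
opening: 0.0671
```

Request:
send_rows(
  dp=[
    [0,0,0],
    [0,0,0],
    [0,0,0],
    [0,0,0],
    [0,0,0],
  ],
  delta_rot=[
    [0,0,0],
    [0,0,0],
    [0,0,0],
    [0,0,0],
    [0,0,0],
  ],
)

```text
time_s: 36.6
tool_pos: [0.4175, -0.259, 0.0576]
tool_rot: [0.001, 0.701, 0.713, 0.0]
wrist_force: [-0.0, -0.6, -3.8]
opening: 0.0674
```

```bash
python3 - <<'E'
from h import *
st=readout.get_state(); print(st["tool_pos"],st["wrist_force"],st["opening"]); q=st["tool_rot"]; print(2*np.degrees(np.arctan2(q[2],q[1]))-90)
s=optics.snapshot("side"); t=st["tool_pos"]; layer(t[0],t[1],t[2]+.038,.035,cams=("side",))
u,v=proj(s,t)[0].astype(int); u0,v0=u-60,v-55
a=cv2.resize(s["frame"][v0:v0+120,u0:u0+120],None,fx=5,fy=5,interpolation=cv2.INTER_CUBIC); cv2.imwrite("pics/c9.png",a[:,:,::-1])
E
```

```text
[ 0.41750258 -0.25903239  0.05757076] [-0.0263525  -0.61330554 -3.80715959] 0.06742239143032996
0.9356150384256665
side 518 circ [ 419.1 -267.7] 41.4 rect [ 419.2 -260.4] [72.3 68.1] 0.2
```

View pics/c9.png

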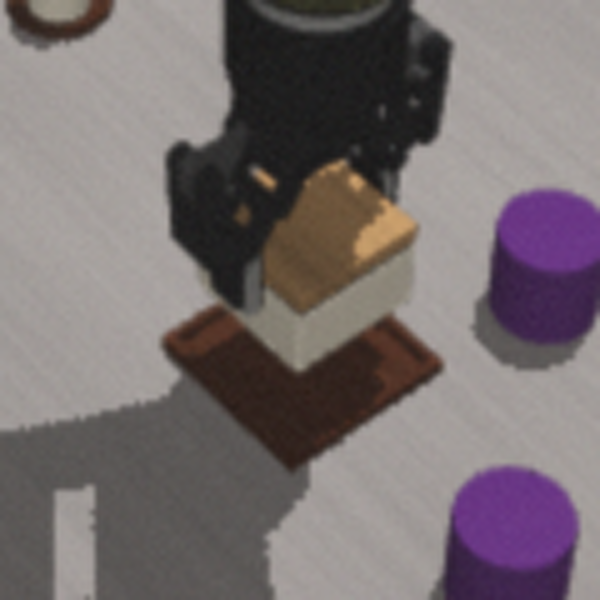

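The front corners line up (299 px for the pot, 293 for the holder, as expected from geometry). I'll lower it.

Request:
send_rows(
  dp=[
    [0,0,-0.01],
    [0,0,-0.02],
    [0,0,-0.03],
    [0,0,-0.038],
    [0,0,-0.041],
  ],
  delta_rot=[
    [0,0,0],
    [0,0,0],
    [0,0,0],
    [0,0,0],
    [0,0,0],
  ],
)

```text
time_s: 37.12
tool_pos: [0.4164, -0.2583, 0.015]
tool_rot: [-0.001, 0.701, 0.713, -0.0]
wrist_force: [-26.1, 17.2, 62.0]
opening: 0.0673
```

Request:
send_rows(
  dp=[
    [0,0,0],
    [0,0,0],
    [0,0,0],
    [0,0,0],
    [0,0,0],
  ],
  delta_rot=[
    [0,0,0],
    [0,0,0],
    [0,0,0],
    [0,0,0],
    [0,0,0],
  ],
)

```text
time_s: 37.53
tool_pos: [0.4168, -0.2586, 0.0151]
tool_rot: [-0.0, 0.701, 0.713, -0.0]
wrist_force: [-2.6, 3.1, 6.2]
opening: 0.0675
```

Seated. I'll release, retreat upward and towards the base, and check everything.

Request:
send_rows(
  dp=[
    [0,0,0],
    [0,0,0],
    [0,0,0],
    [0,0,0],
    [0,0,0],
  ],
  delta_rot=[
    [0,0,0],
    [0,0,0],
    [0,0,0],
    [0,0,0],
    [0,0,0],
  ],
  grip=100,
)

```text
time_s: 37.95
tool_pos: [0.417, -0.2587, 0.0152]
tool_rot: [0.0, 0.701, 0.713, -0.0]
wrist_force: [0.1, -0.8, 0.2]
opening: 0.0858
```

Request:
send_rows(
  dp=[
    [0,0,0.01],
    [0,0,0.04],
    [0,0,0.08],
    [0,0,0.12],
    [0,0,0.16],
  ],
  delta_rot=[
    [0,0,0],
    [0,0,0],
    [0,0,0],
    [0,0,0],
    [0,0,0],
  ],
)

```text
time_s: 38.37
tool_pos: [0.4165, -0.2584, 0.1779]
tool_rot: [0.0, 0.701, 0.713, 0.0]
wrist_force: [1.1, -0.1, -0.1]
opening: 0.0856
```

Request:
send_rows(
  dp=[
    [0,-0.03,0.02],
    [-0.01,-0.06,0.04],
    [-0.03,-0.09,0.06],
    [-0.05,-0.12,0.08],
    [-0.07,-0.15,0.08],
  ],
  delta_rot=[
    [0,0,0],
    [0,0,0],
    [0,0,0],
    [0,0,0],
    [0,0,0],
  ],
)

```text
time_s: 38.78
tool_pos: [0.3464, -0.4105, 0.2603]
tool_rot: [0.003, 0.701, 0.713, -0.001]
wrist_force: [0.6, 0.1, 0.5]
opening: 0.0854
```

Request:
send_rows(
  dp=[
    [0,0,0],
    [0,0,0],
    [0,0,0],
    [0,0,0],
    [0,0,0],
  ],
  delta_rot=[
    [0,0,0],
    [0,0,0],
    [0,0,0],
    [0,0,0],
    [0,0,0],
  ],
)

```text
time_s: 39.2
tool_pos: [0.3475, -0.4078, 0.2553]
tool_rot: [-0.0, 0.701, 0.713, 0.0]
wrist_force: [0.4, 0.1, -0.2]
opening: 0.0854
```

```bash
python3 - <<'E'
from h import *
for k,x,y in (("bs",.417,-.259),("br",.511,.407),("ms",.439,.243),("mr",.634,.136),("sr",.470,-.001)):
    print(k); layer(x,y,.053,0,rad=.055)
s=optics.snapshot("side"); cv2.imwrite("pics/s9.png",s["frame"][:,:,::-1])
E
```

```text
bs
top 406 circ [ 418.6 -256.5] 45.5 rect [ 418.6 -257.5] [67.7 68. ] 1.6
side 640 circ [ 415.7 -260.6] 46.3 rect [ 417.7 -258.7] [69.2 71.3] 1.6
br
top 333 circ [510.4 407.8] 35.8 rect [511.7 406.7] [68.4 67.3] 89.5
side 46 circ [492.3 395.8] 27.7 rect [484.6 392.6] [18.1 55.4] 22.8
ms
top 219 circ [439.4 242.4] 33.3 rect [440.3 242.9] [50.7 49.6] 74.4
side 228 circ [436.8 240.3] 34.5 rect [437.9 239.7] [59.5 49.7] 73.5
mr
top 184 circ [633.6 136.3] 26.3 rect [633.9 135.9] [50.6 49.1] 68.5
side few 0
sr
top 74 circ [471.4  -1.9] 16.2 rect [472.  -2.] [29.1 31.2] 43.3
side 108 circ [469.   -1.9] 17.9 rect [469.7  -2.6] [32.8 30.9] 51.1
```

View pics/s9.png

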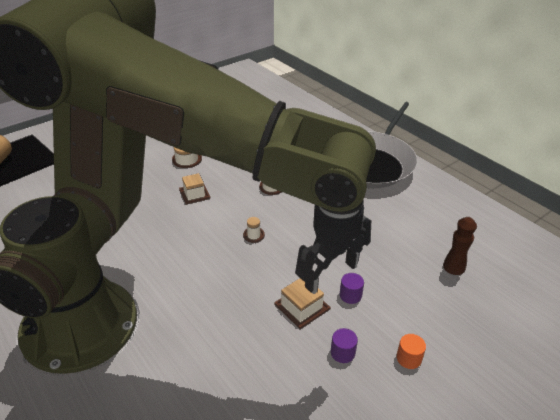

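All five pots are in their holders, within about 3 mm of centre. I'll check lid heights and tilt to rule out a pot perched on a rim.

```bash
python3 - <<'E'
from h import *
s=optics.snapshot("top"); P=cloud(s)
for k,x,y,r in (("bs",.418,-.258,.03),("br",.511,.407,.03),("ms",.439,.243,.022),("mr",.634,.136,.022),("sr",.471,-.002,.014),("bench",.35,.1,.03)):
    q=P[np.hypot(P[...,0]-x,P[...,1]-y)<r]; a=np.linalg.lstsq(np.c_[q[:,:2]-[x,y],np.ones(len(q))],q[:,2],rcond=None)[0]
    print(k,"z",np.median(q[:,2]).round(4),"slope",a[:2].round(3))
E
```

```text
bs z 0.054 slope [-0.041  0.016]
br z 0.0541 slope [-0.     0.022]
ms z 0.054 slope [ 0.029 -0.027]
mr z 0.0541 slope [0.028 0.015]
sr z 0.0542 slope [-0.075  0.039]
bench z 0.0011 slope [-0.021  0.014]
```

```bash
python3 -c "
from rig import manip
print(manip.finish_job())"
```

```text
the job is handed in; nothing more can be done
None
```

I took both stacks apart from the top and put all five pots in their matching holders. I then let go, backed the arm clear and handed the job in at about 40 s of the 134 s allowed.

- **Position:** in the last top-camera check every pot centre was within about 3 mm of the holder centre I had measured (limit 10 mm).
- **Height:** all five lids read 53 mm above the bench, which matches a pot standing on the 3 mm floor.
- **Forces:** the highest wrist-force readings were about 70 N while setting down the big square pot (limit 120 N). I could only see the force at the end of each move, so brief peaks in between were not recorded.

**Weak points in the checks:**
- **Side camera:** the arm hid the medium round pot and most of the big round pot in the final side view, so those two rest on the top camera alone.
- **Tilt:** slopes fitted to the lids were too noisy to prove each pot is level. The worst was 0.075 on the small pot, above the 0.06 rad limit. Bare bench read 0.02, and the correct lid heights suggest the pots are flat.

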